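Check a sawn end for square against the light

ROBOT

A 6-joint arm with a two-finger parallel gripper is mounted at the origin on the work surface. World frame = base frame: x ahead of the robot, y to its left, z up, the work surface at z = 0. Lengths are in mm, angles in rad, forces in N, time in s.
With the tool pointing down it reaches from about 325 to 775 mm from the base axis. Payload 5.5 kg.
Tool frame: the origin (TCP) lies between the finger pads; the fingertips stand 14 mm ahead of it and the grasp point (between the pads) lies 5 mm behind it; z points along the fingers, y is the direction in which the jaws open and shut (so a half turn about z gives the same grasp; the last joint's range is limited). The gripper opens to 85 mm and grips with 20 to 120 N. Pads are 22 mm wide; open, the fingers measure 114 mm over their backs; the gripper's body (76 mm by 85 mm) begins 54 mm behind the grasp point. The pads swing forward as they close: fully open they stand 13 mm farther back than shut.
Start: joints at [1.201, 0.091, 1.231, -0, 1.82, -0.057], TCP at [184.639, 570.898, 245.275] pointing down, gripper open.
Joint ranges: [-2.87, 2.87], [-0.86, 2.18], [0.17, 2.46], [-1.51, 4.65], [0.06, 2.69], [-2.65, 2.65]. Speed limits (rad/s): [2.57, 2.57, 3.01, 3.14, 3.14, 3.14].

INTERFACE

Orientations are given as [roll, pitch, yaw] about the fixed x, y, z axes, in that order (R = Rz(yaw) Ry(pitch) Rx(roll)).
In Python, from plant import status, imaging, hand_in gives the robot as it stands.
- The arm moves only by the tool play_rows, never from a script. Its argument "targets" is a list of rows, each a list of 7 numbers: the turn, a rotation vector about the tool's x, y, z in rad, then the shift along the tool's x, y, z in m, then the gripper command: -1 is fully open, 1 is shut, values between are in proportion. In form: [[rx, ry, rz, tx, ty, tz, hand], ...]. A call has 1 to 20 rows; each row shifts and turns the pose as measured when the row begins, along the tool's axes as they then stand; what a row does not reach is not made up. A row lasts 1/10 s, in which the tool goes at most 50 mm and 8.59 degrees, less where a joint would pass 70% of its speed; a pose out of reach is approached as far as the arm can. A call is refused whole if a number of a shift passes 0.05 or a number of a turn 0.15, either way. A call with a gripper value outside its range is refused whole. The fingers move at their own pace and stop on an object; "force" is the grip in N (left out, the last holds). Time passes only in rows, so rows that do not move let the fingers close. It gives the time, the measured TCP pose, the force and the opening at its end, in the units of the state.
- status.read_state(): the state, without advancing time (a new reading comes with each control period).
- imaging.grab_frame(name): name is "scene" or "top" or "wrist"; returns (picture, depth): 400x640x3 uint8, blue, green, red; 400x640 float32, mm along the optical axis (not along the pixel's ray), 0 where there is no reading.
- imaging.get_calibration(name): a dict with "K" (3x3 intrinsics, pixels), "k1" (the pictures are not rectified: a ray, as slopes to the right and down, at radius r is drawn at 1 + k1 r^2 times it, then the intrinsics apply), "R" (3x3) and "t" (3): a world point X has camera coordinates R X + t. Camera axes: x right, y down, z forward; pixel columns grow to the right and rows downward; lengths in mm; the calibration is good to about 2 mm. A picture is of the moment at which its call begins: read the wrist's pose just before it. get_calibration takes no time and is no camera call; for the wrist camera it gives the pose at the moment of the call.
- hand_in(): hands the job in, once; it reports no verdict.
The state is a dict: "t": time; "joints": joint angles; "dq": joint speeds; "joint_efforts": joint torques, N m; "tool_pos": TCP position; "orientation": TCP orientation; "ft_force": force on the tool from outside, world axes, zero at the start; "moment": the same for the moment, N m; "finger_gap": finger opening in mm.
Only numpy, scipy, OpenCV 4.12 (cv2) and the standard library are available. Lean on these libraries where they do the work, as an engineer would, in place of code of your own. Each camera call takes 0.05 s, during which the arm holds its last target.

TASK

Check the sawn end of the block in the vice, the end that juts out away from the robot, for square against the light. Lift the try square up off its two hooks, set it on the block with its stock lying flat and straight across the top and its blade hanging down against the sawn end, and let go of it. Then draw the torch out of the tool block, lean it over to about 45 degrees with the lens lower than the tail, and finish while holding it still in the air, touching nothing, lens about 6 cm from the middle of the blade and shining onto one broad face of it; leave the other two tools in their block, and the tape roll and sanding block where they lie.

Things in the scene. Friction and masses are not known exactly. Their poses are not given: they have to be found in the camera images.
- vice: Grey cast bench vice with a pale wooden block clamped in it, fixed. Origin on the bench under the middle of the jaws; z up, y along jaws and block. Jaws 100 long (y -50 to 50), tops 92 above the bench; screw and bar reach to x -130, lower than 60. Block: 60 wide (x -30 to 30), 175 long (y -75 to 100), from 55 to 110 above the bench, top flat; its +y end, away from the robot, is the sawn one.
- sawn_edge (a point): Middle of the upper edge of the block's sawn end, at (0, 100, 110) in the vice's frame and with its axes: +y points straight out of the sawn end, an upright face that stands 50 clear of the jaws.
- hanger: Wooden tool rail on two posts and a foot, fixed. Origin on the bench under the rail's front face, which looks to -x; y along the rail. Rail 200 long, x 0 to 15, from 103 to 143 above the bench; posts at its ends; foot 18 high, x -50 to 80. Two round steel hooks 8 thick stick out at y -40 and +20, tops level 125 above the bench out to x -63, where the ends turn up to 137 at x -72.
- square_mid (a point): Centre of the stock of the try square (154 g, hidden +-20 %): dark wooden bar 18 thick (x), 120 long (y), 30 high (z). A steel blade, 2 thick (x) and 30 wide (y +30 to +60), goes 80 down from its underside. At the start the stock lies across both hooks, 40 before the rail, blade down, axes parallel to the hanger's. Centre of mass about 10 to +y and 12 below this point.
- square_heel (a point): Inner corner of the try square, where the inner edge of the blade meets the underside of the stock: (0, +30, -15) from square_mid. On the block it should come onto sawn_edge.
- square_blade (a point): Middle of the blade: (0, +45, -55) from square_mid, 40 below the stock. The broad faces look to +x and -x of the square.
- toolblock: Wooden block with square holes to hold tools, fixed: 75 (x) by 210 (y) by 80 high, origin under its centre. Three upright holes 31 by 31 and 70 deep at y = -65, 0, +65; torch, marker and driver stand in them, in any order.
- torch_mid (a point): Centre of the torch (130 g, hidden +-20 %): ribbed plain aluminium tube 150 long, 23 across, with a head 26 across over the lowest 34 and a rubber switch 18 across on the top 10. It stands loose and upright, lens down on the floor of its hole; the upper 80 stand out of the tool block. z runs along it from lens to tail.
- torch_lens (a point): Middle of the torch's lens, its flat lower end: (0, 0, -75) from torch_mid, same axes. The torch shines along -z.
- marker: White marker pen, 24 across and 121 long with a black cap, standing cap down in another hole: leave it. Origin at its lower end.
- driver: Stubby screwdriver with a turned wooden handle 41 across, 62 high above the tool block, in another hole: leave it. Origin at the underside of its handle.
- tape: Roll of tape lying flat, 100 across and 24 high: leave it. Origin under its centre.
- sander: Sanding block, 65 by 110 and 34 high: leave it. Origin under its centre.
Mind the look-alikes: they are no part of the job. Of the things like the part that bears square_mid, leave any that is white; of the rest the larger one is meant.

How it is judged:
By the outcome, as a careful person would: the job done as asked, in the order asked, and still so for the second after the job is handed in, while the arm keeps its last pose, push and grip.
It also fails if it takes over 54 s, if anything falls off the work surface, if the arm or the gripper's body presses on something with over 40 N, if the wrist force passes 120 N, or if a joint passes its speed limit or range.

## Working session

There is one attempt and no reset: what is moved stays moved. The work goes in short steps, Python scripts to look and compute and a tool call to move; the robot and the scene stay as the last step left them, time stands still between calls to the robot, and variables do not carry over. Pictures are saved under pics/ and viewed, and the job is handed in when it is done.

Besides the shell and the picture viewer there is one more tool, called after "Call:" as a command line: name --pt "numbers of a row" for each row, then --argument value for the rest. play_rows: Moves the arm, as the interface text tells. Its arguments: {"type":"object","properties":{"targets":{"type":"array","items":{"type":"array","items":{"type":"number"}}},"force":{"type":"number"}},"required":["targets"]}

```bash
ls; mkdir -p pics
cat > h.py <<'E'
import numpy as np,cv2
from plant import status,imaging
E
python3 - <<'E'
from h import *
s=status.read_state(); print(s)
for n in ("scene","top","wrist"):
    c=imaging.get_calibration(n)
    p,d=imaging.grab_frame(n); cv2.imwrite(f"pics/{n}0.png",p); np.savez(f"pics/{n}0.npz",p=p,d=d,**c)
    print(n,c, (d>0).mean())
E
```

```text
pics
{'t': 0.0, 'joints': array([ 1.20127873e+00,  9.18646930e-02,  1.23188072e+00, -2.99241757e-05,
        1.81980263e+00, -5.67373842e-02]), 'dq': array([ 8.18262323e-05,  9.84692507e-04, -6.84713117e-04,  4.67672291e-04,
        2.85825893e-04, -6.60767351e-04]), 'joint_efforts': array([-1.73215412e-04, -4.58723080e+01, -4.18028748e+01,  8.77063235e-05,
        1.14255634e-02, -1.40199489e-05]), 'tool_pos': array([184.56290167, 570.64051432, 244.15026592]), 'orientation': array([-3.13963876e+00, -8.19153755e-05,  2.82880502e+00]), 'ft_force': array([ 0.09916636, -0.05500625, -0.2902585 ]), 'moment': array([-0.02243261,  0.01458735,  0.00955629]), 'finger_gap': 85.36921587392935}
scene {'K': array([[364.75479098,   0.        , 314.43907878],
       [  0.        , 364.75479098, 186.33473027],
       [  0.        ,   0.        ,   1.        ]]), 'k1': 0.027788462374695663, 'R': array([[ 0.83781459,  0.54559804, -0.01973531],
       [ 0.40330147, -0.64286105, -0.6512124 ],
       [-0.36798727,  0.53763598, -0.75863886]]), 't': array([-478.93229822,  -90.5407894 , 1244.46144115])} 0.99577734375
top {'K': array([[392.96039538,   0.        , 318.29120374],
       [  0.        , 392.96039538, 205.03975203],
       [  0.        ,   0.        ,   1.        ]]), 'k1': -0.07724091095972661, 'R': array([[ 0.03280482, -0.99945904,  0.00233778],
       [-0.97688273, -0.032558  , -0.21128207],
       [ 0.21124389,  0.00464734, -0.97742233]]), 't': array([  34.01046567,  564.61488775, 1087.44861286])} 0.9960078125
wrist {'K': array([[333.65311566,   0.        , 317.99329662],
       [  0.        , 333.65311566, 198.30668464],
       [  0.        ,   0.        ,   1.        ]]), 'k1': -0.0589724285691672, 'R': array([[ 0.30815931,  0.95133334, -0.00164527],
       [ 0.8987062 , -0.29054402,  0.32849861],
       [ 0.31203366, -0.10270852, -0.94450302]]), 't': array([-599.09158656,  -42.6824442 ,  381.96805525])} 0.99609375
```

View pics/scene0.png

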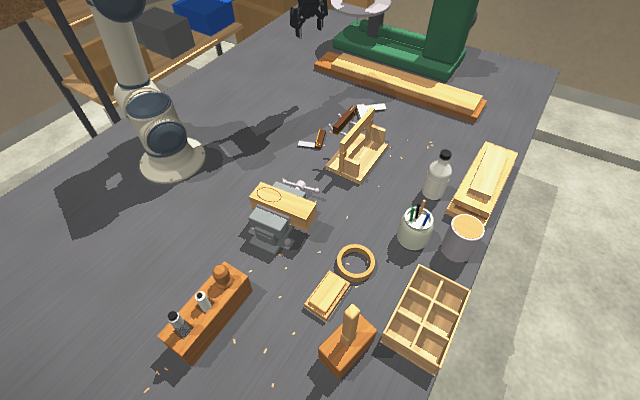

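View pics/top0.png

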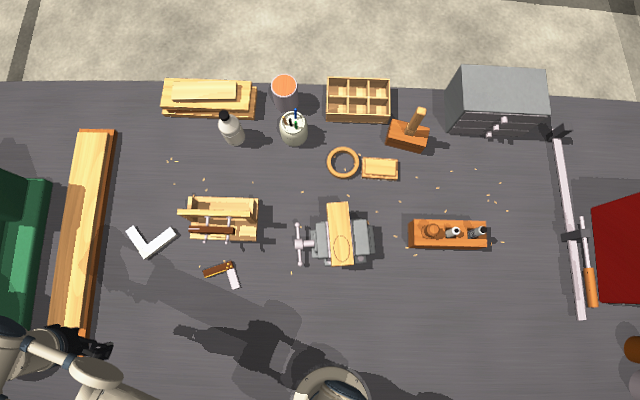

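View pics/wrist0.png

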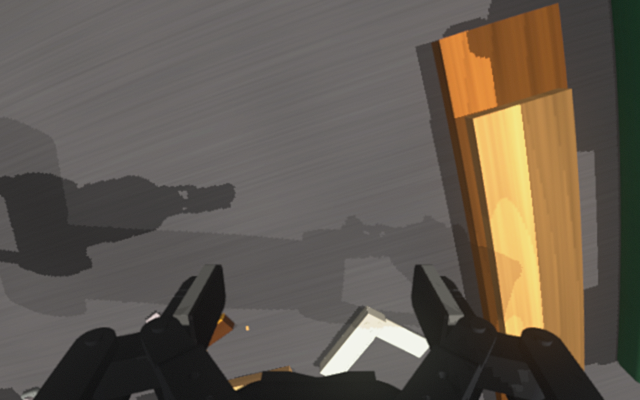

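```bash
cat >> h.py <<'E'
def load(n):
    z=np.load(f"pics/{n}.npz"); return {k:z[k] for k in z.files}
def und(c,uv):
    uv=np.asarray(uv,float).reshape(-1,1,2)
    return cv2.undistortPoints(uv,c['K'],np.array([float(c['k1']),0,0,0])).reshape(-1,2)
def ray(c,uv):
    n=und(c,uv); d=np.c_[n,np.ones(len(n))]@c['R']; o=-c['R'].T@c['t']; return o,d
def onz(c,uv,z):
    o,d=ray(c,uv); return o+d*((z-o[2])/d[:,2])[:,None]
def cloud(c):
    h,w=c['d'].shape; v,u=np.mgrid[:h,:w]
    n=und(c,np.c_[u.ravel(),v.ravel()]); Z=c['d'].ravel()
    X=np.c_[n,np.ones(len(n))]*Z[:,None]
    return ((X-c['t'])@c['R']).reshape(h,w,3)
def proj(c,X):
    X=np.atleast_2d(X).astype(float)
    p,_=cv2.projectPoints(X,cv2.Rodrigues(c['R'])[0],c['t'],c['K'],np.array([float(c['k1']),0,0,0])); return p.reshape(-1,2)
def grab(n,name):
    c=imaging.get_calibration(n); p,d=imaging.grab_frame(n); c=dict(c,p=p,d=d); np.savez(f"pics/{name}.npz",**c); cv2.imwrite(f"pics/{name}.png",p); return c
E
python3 - <<'E'
from h import *
t=load('top0');s=load('scene0')
def crop(c,x0,y0,x1,y1,k): return cv2.resize(c['p'][y0:y1,x0:x1],None,fx=k,fy=k,interpolation=cv2.INTER_CUBIC)
cv2.imwrite('pics/c1.png',crop(t,120,180,280,300,5))
cv2.imwrite('pics/c2.png',crop(t,290,190,500,290,3.8))
cv2.imwrite('pics/c3.png',crop(s,280,90,400,190,6))
cv2.imwrite('pics/c4.png',crop(s,150,170,330,370,3))
P=cloud(t)
for uv in [(340,225),(212,231),(151,240),(219,272),(220,209),(455,232),(480,231),(432,231),(342,155),(380,168),(415,245)]: print(uv,P[uv[1],uv[0]].round(0))
E
```

```text
(340, 225) [498.  -9. 111.]
(212, 231) [462. 330. 159.]
(151, 240) [450. 561.   1.]
(219, 272) [361. 338.  20.]
(220, 209) [550. 351.  19.]
(455, 232) [ 486. -324.  126.]
(480, 231) [ 487. -386.  148.]
(432, 231) [ 485. -256.  140.]
(342, 155) [740. -17.   2.]
(380, 168) [ 692. -132.   32.]
(415, 245) [ 455. -228.   64.]
```

View pics/c1.png

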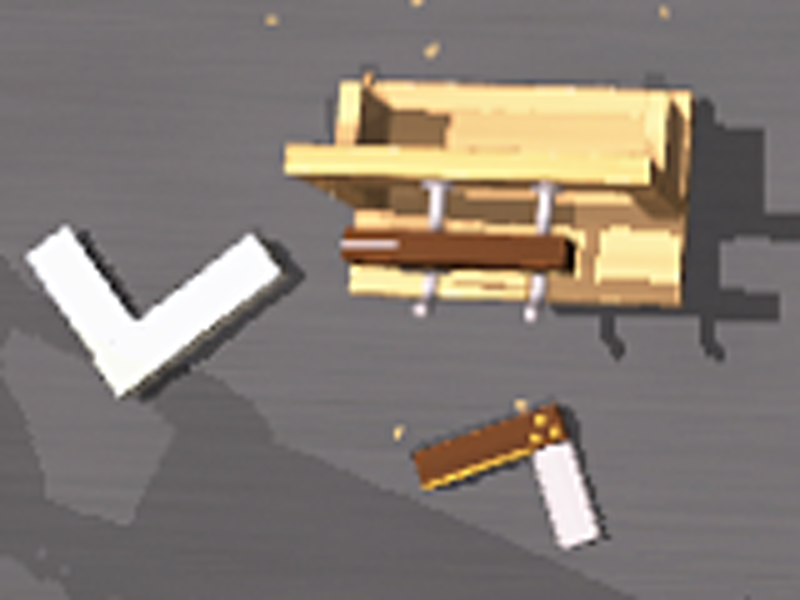

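View pics/c2.png

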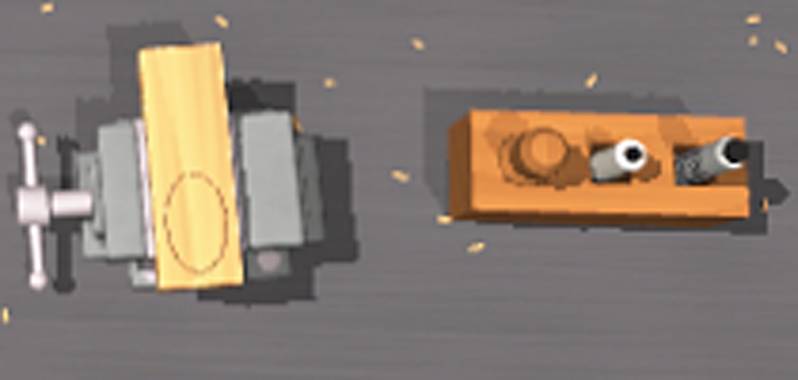

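View pics/c3.png

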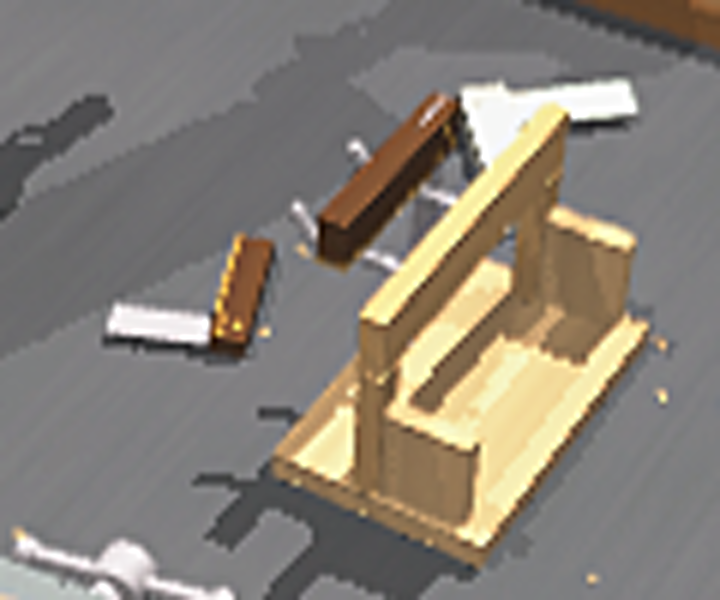

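View pics/c4.png

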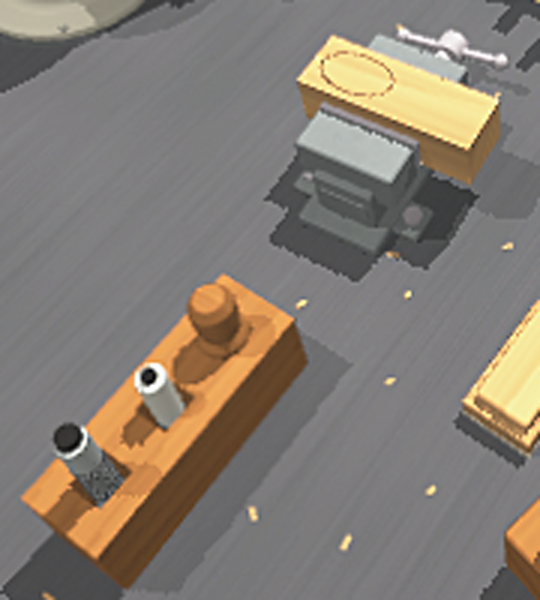

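Look-alikes: white square lying flat (top px 151,240) is excluded. The small dark square lies on the bench at (219,272). The large dark-stocked square on the hooks at (212,230) is the one I want, and crop c1 confirms it. In c4 the torch is the ribbed grey tube in the right-hand hole (top px 480,231), the marker is the white one at (455,232), and the driver is at (432,231).

Run:
```python
from h import *
t=load('top0'); P=cloud(t); hsv=cv2.cvtColor(t['p'],cv2.COLOR_BGR2HSV)
def rect(z0,z1,box,extra=None,zplane=None):
    m=((P[...,2]>z0)&(P[...,2]<z1)); b=np.zeros_like(m); x0,y0,x1,y1=box; b[y0:y1,x0:x1]=1; m&=b
    if extra is not None: m&=extra
    m=m.astype(np.uint8); n,l,st,_=cv2.connectedComponentsWithStats(m); i=1+np.argmax(st[1:,4]); m=(l==i).astype(np.uint8)
    v,u=np.nonzero(m); zp=zplane or np.median(P[v,u,2])
    X=onz(t,np.c_[u,v],zp)[:,:2].astype(np.float32)
    r=cv2.minAreaRect(X); print('n',len(X),'z',np.median(P[v,u,2]).round(1),'rect',np.round(r[0],1),np.round(r[1],1),round(r[2],2), 'mean',X.mean(0).round(1)); return m
print('block');rect(104,116,(320,195,365,270),zplane=110)
print('stock');rect(147,165,(180,222,240,240),zplane=155)
print('rail');rect(137,149,(170,200,250,225),zplane=143)
print('toolblock');rect(74,86,(405,210,500,260),zplane=80)
print('torch');rect(140,170,(465,220,495,245))
for n in ('wrist0','top0','scene0'):
    c=load(n); print(n,(-c['R'].T@c['t']).round(1), c['R'][2].round(3))
```

```text
block
n 1346 z 109.1 rect [476.1  -9.3] [172.6  60.2] 6.5 mean [474.8  -9.4]
stock
n 319 z 154.7 rect [468.8 336.2] [121.2  19.1] 89.95 mean [469.  336.7]
rail
n 358 z 142.3 rect [515.  337.2] [199.1  15.7] 89.43 mean [515. 333.]
toolblock
n 1408 z 79.0 rect [ 491.6 -324.7] [211.8  76.5] 89.94 mean [ 489.8 -323.4]
torch
n 62 z 155.2 rect [ 490.3 -388.1] [18.9 22.9] 1.62 mean [ 490.  -387.8]
wrist0 [103.8 596.8 373.8] [ 0.312 -0.103 -0.945]
top0 [ 320.7   47.3 1182.1] [ 0.211  0.005 -0.977]
scene0 [ 895.7 -466.   875.7] [-0.368  0.538 -0.759]
```

```bash
cat >> h.py <<'E'
from scipy.spatial.transform import Rotation as Ro
def plan(pos,rpy,n=None,vmax=.04,wmax=.13,hand=None,start=None):
    s=status.read_state()
    p,r=(s['tool_pos'],s['orientation']) if start is None else start
    R0=Ro.from_euler('xyz',r); R1=Ro.from_euler('xyz',rpy)
    w=(R0.inv()*R1).as_rotvec(); dp=(np.array(pos)-p)/1000
    if n is None: n=int(max(np.ceil(np.linalg.norm(dp)/vmax),np.ceil(np.linalg.norm(w)/wmax),1))
    out=[];Ri=R0
    for i in range(n):
        t=Ri.inv().apply(dp/n); out.append(list((w/n).round(3))+list(t.round(4))+([] if hand is None else [hand])); Ri=Ri*Ro.from_rotvec(w/n)
    print(n,'rows');print(str(out).replace(' ',''))
def st():
    s=status.read_state(); print('t',round(s['t'],2),'p',s['tool_pos'].round(1),'o',s['orientation'].round(4),'q',s['joints'].round(3),'F',s['ft_force'].round(2),'M',s['moment'].round(2),'gap',round(s['finger_gap'],1))
E
python3 - <<'E'
from h import *
plan([468,300,260],[np.pi,0,np.pi/2],vmax=.045)
E
```

```text
10 rows
[[np.float64(-0.0),np.float64(0.0),np.float64(0.126),np.float64(-0.0353),np.float64(-0.017),np.float64(-0.0015)],[np.float64(-0.0),np.float64(0.0),np.float64(0.126),np.float64(-0.0372),np.float64(-0.0125),np.float64(-0.0015)],[np.float64(-0.0),np.float64(0.0),np.float64(0.126),np.float64(-0.0384),np.float64(-0.0077),np.float64(-0.0016)],[np.float64(-0.0),np.float64(0.0),np.float64(0.126),np.float64(-0.0391),np.float64(-0.0028),np.float64(-0.0016)],[np.float64(-0.0),np.float64(0.0),np.float64(0.126),np.float64(-0.0391),np.float64(0.0021),np.float64(-0.0016)],[np.float64(-0.0),np.float64(0.0),np.float64(0.126),np.float64(-0.0386),np.float64(0.007),np.float64(-0.0016)],[np.float64(-0.0),np.float64(0.0),np.float64(0.126),np.float64(-0.0374),np.float64(0.0118),np.float64(-0.0016)],[np.float64(-0.0),np.float64(0.0),np.float64(0.126),np.float64(-0.0356),np.float64(0.0164),np.float64(-0.0016)],[np.float64(-0.0),np.float64(0.0),np.float64(0.126),np.float64(-0.0333),np.float64(0.0207),np.float64(-0.0016)],[np.float64(-0.0),np.float64(0.0),np.float64(0.126),np.float64(-0.0304),np.float64(0.0247),np.float64(-0.0016)]]
```

Call:
play_rows --pt "0 0 0.126 -0.0353 -0.017 -0.0015 -1" --pt "0 0 0.126 -0.0372 -0.0125 -0.0015 -1" --pt "0 0 0.126 -0.0384 -0.0077 -0.0016 -1" --pt "0 0 0.126 -0.039 -0.0028 -0.0016 -1" --pt "0 0 0.126 -0.039 0.0021 -0.0016 -1" --pt "0 0 0.126 -0.0386 0.007 -0.0016 -1" --pt "0 0 0.126 -0.0374 0.0118 -0.0016 -1" --pt "0 0 0.126 -0.0356 0.0164 -0.0016 -1" --pt "0 0 0.126 -0.0333 0.0207 -0.0016 -1" --pt "0 0 0.126 -0.0304 0.0247 -0.0016 -1" --pt "0 0 0 0 0 0 -0.1"

```text
t: 1.25
tool_pos: [470.6, 283.8, 254.7]
orientation: [-3.136, 0.009, 1.521]
ft_force: [1.0, 0.6, 0.2]
finger_gap: 73.1
```

```bash
sed -i "s/out.append(list((w\/n).round(3))+list(t.round(4))/out.append([float(q) for q in (w\/n).round(3)]+[float(q) for q in t.round(4)]/" h.py
python3 - <<'E'
from h import *
st(); c=grab('wrist','w1'); st()
c=grab('top','t1')
E
```

```text
t 1.25 p [470.6 283.8 254.7] o [-3.1359  0.0088  1.5206] q [ 0.484 -0.034  1.342 -0.005  1.843  0.532] F [0.96 0.62 0.17] M [ 0.01 -0.04  0.03] gap 73.1
t 1.3 p [469.3 285.3 254.6] o [-3.1347  0.0078  1.525 ] q [ 0.486 -0.035  1.343 -0.003  1.844  0.531] F [-0.34 -0.1   0.07] M [-0.04  0.   -0.02] gap 66.3
```

View pics/w1.png

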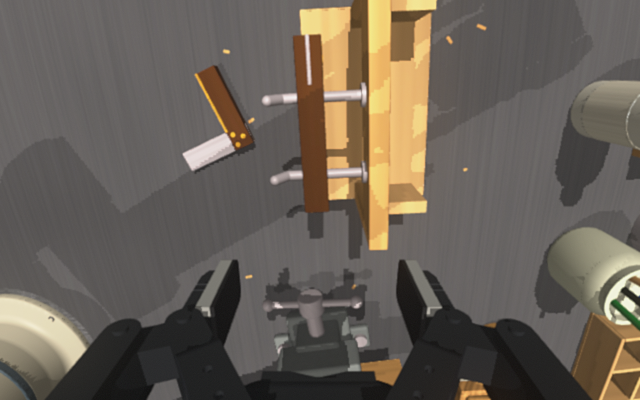

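The wrist view shows the large square on its hooks, with the stock at px (295–325, 35–212), the blade line near (308,60), and the hooks at rows 97 and 173. I'll measure it from this closer view.

Run:
```python
from h import *
for n,box,P0 in (('w1',(280,20,345,225),None),('t1',(180,222,240,240),None)):
    t=load(n);P=cloud(t)
    def rect(z0,z1,zp,box):
        m=((P[...,2]>z0)&(P[...,2]<z1)); b=np.zeros_like(m); x0,y0,x1,y1=box; b[y0:y1,x0:x1]=1; m=(m&b).astype(np.uint8)
        k,l,s,_=cv2.connectedComponentsWithStats(m); i=1+np.argmax(s[1:,4]); v,u=np.nonzero(l==i)
        X=onz(t,np.c_[u,v],zp)[:,:2].astype(np.float32); r=cv2.minAreaRect(X)
        print(n,len(X),np.median(P[v,u,2]).round(1),np.round(r[0],1),np.round(r[1],1),round(r[2],2))
    rect(148,165,155,box)
    rect(138,149,143,(350,0,440,260) if n=='w1' else (170,200,250,225))
    if n=='w1':
        print(onz(t,[(268,99),(275,180),(350,94),(350,173)],125).round(1))
plan([468.5,338,215],[np.pi,0,np.pi/2])
```

```text
w1 4618 155.9 [468.3 337.3] [120.2  18. ] 89.87
w1 5466 143.9 [515.4 327.1] [180.4  16.1] 89.99
[[435.9 357.8 125. ]
 [435.4 294.6 125. ]
 [497.3 358.3 125. ]
 [496.  297.4 125. ]]
t1 61 154.3 [465.5 377.2] [39.6 14.4] 82.79
t1 128 142.2 [514.6 271. ] [13.8 65.8] 1.94
2 rows
[[-0.004,0.004,-0.021,0.0259,-0.0009,0.0197],[-0.004,0.004,-0.021,0.0258,-0.0004,0.0198]]
```

Call:
play_rows --pt "-0.004 0.004 -0.021 0.026 -0.0009 0.0197 0.1" --pt "-0.004 0.004 -0.021 0.0265 -0.0004 0.0198 0.1" --pt "0 0 0 0 0 0 0.1" --pt "0 0 0 0 0 0 0.1"

```text
t: 1.75
tool_pos: [465.5, 343.5, 214.7]
orientation: [3.14, -0.003, 1.58]
ft_force: [-0.2, -0.3, 0.5]
finger_gap: 38.3
```

Run:
```python
from h import *
st(); plan([468.3,339,144],[np.pi,0,np.pi/2],n=6,hand=.1)
c=grab('wrist','w2')
```

```text
t 1.75 p [465.5 343.5 214.7] o [ 3.1405e+00 -2.7000e-03  1.5802e+00] q [0.576 0.027 1.352 0.002 1.761 0.567] F [-0.17 -0.27  0.55] M [-0.01  0.03  0.05] gap 38.3
6 rows
[[0.0,-0.0,0.002,-0.0008,0.0004,0.0118,0.1],[0.0,-0.0,0.002,-0.0008,0.0004,0.0118,0.1],[0.0,-0.0,0.002,-0.0008,0.0004,0.0118,0.1],[0.0,-0.0,0.002,-0.0008,0.0005,0.0118,0.1],[0.0,-0.0,0.002,-0.0008,0.0005,0.0118,0.1],[0.0,-0.0,0.002,-0.0007,0.0005,0.0118,0.1]]
```

View pics/w2.png

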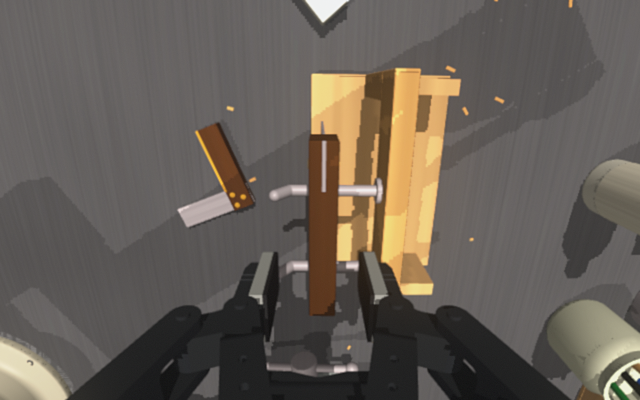

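Stock at px (322,135–315), centred between the fingers at cols 262 and 372. Descending.

Call:
play_rows --pt "0 0 0.003 -0.001 0.001 0.012 0.1" --pt "0 0 0.003 -0.001 0.001 0.012 0.1" --pt "0 0 0.002 -0.001 0.0005 0.012 0.1" --pt "0 0 0 -0.0005 0 0.012 0.1" --pt "0 0 0 0 0 0 0.1"

```text
t: 2.3
tool_pos: [468.2, 338.6, 163.9]
orientation: [3.139, -0.003, 1.571]
ft_force: [0.1, -1.0, 0.5]
finger_gap: 38.6
```

Run:
```python
from h import *
st(); plan([468.3,339,144],[np.pi,0,np.pi/2],n=2,hand=.1)
```

```text
t 2.3 p [468.2 338.6 163.9] o [ 3.1391 -0.0034  1.5706] q [0.566 0.027 1.441 0.002 1.67  0.567] F [ 0.08 -0.95  0.47] M [-0.04 -0.02  0.08] gap 38.6
2 rows
[[0.001,-0.002,-0.0,0.0002,0.0,0.01,0.1],[0.001,-0.002,-0.0,0.0002,0.0,0.01,0.1]]
```

Call:
play_rows --pt "0.001 -0.002 0 0.0002 0 0.01 0.1" --pt "0.001 -0.002 0 0.0002 0 0.009 0.1" --pt "0 0 0 0 0 0 0.3" --pt "0 0 0 0 0 0 0.5" --pt "0 0 0 0 0 0 0.7" --pt "0 0 0 0 0 0 0.9" --force 50

```text
t: 2.9
tool_pos: [468.5, 338.8, 143.4]
orientation: [3.141, 0.001, 1.57]
ft_force: [0.8, 0.5, -1.4]
finger_gap: 17.2
```

Call:
play_rows --pt "0 0 0 0 0 0 1" --pt "0 0 0 0 0 0 1"

```text
t: 3.1
tool_pos: [468.6, 339.0, 143.7]
orientation: [3.141, 0.001, 1.57]
ft_force: [-0.9, 0.1, -1.4]
finger_gap: 17.3
```

Run:
```python
from h import *
st()
```

```text
t 3.1 p [468.6 339.  143.7] o [3.1407e+00 5.0000e-04 1.5702e+00] q [ 5.680e-01  3.600e-02  1.467e+00 -1.000e-03  1.638e+00  5.680e-01] F [-0.89  0.09 -1.36] M [ 0.   -0.02  0.01] gap 17.3
```

Call:
play_rows --pt "0 0 0 0 0 -0.01 1" --pt "0 0 0 0 0 -0.015 1" --pt "0 0 0 0 0 -0.025 1" --pt "0 0 0 0 0 -0.03 1" --pt "0 0 0 0 0 -0.03 1" --pt "0 0 0 0 0 0 1"

```text
t: 3.7
tool_pos: [468.2, 338.8, 263.4]
orientation: [3.139, -0.001, 1.57]
ft_force: [0.3, -0.4, -0.0]
finger_gap: 16.8
```

Run:
```python
from h import *
st(); plan([535,3,265],[np.pi,0,.1134],hand=1,vmax=.035)
```

```text
t 3.7 p [468.2 338.8 263.4] o [ 3.1386e+00 -9.0000e-04  1.5702e+00] q [ 5.680e-01  3.300e-02  1.259e+00 -1.000e-03  1.847e+00  5.680e-01] F [ 0.32 -0.38 -0.04] M [ 0.02 -0.01 -0.  ] gap 16.8
12 rows
[[0.0,-0.0,0.121,-0.028,0.0056,-0.0001,1],[0.0,-0.0,0.121,-0.0271,0.0089,-0.0001,1],[0.0,-0.0,0.121,-0.0258,0.0121,-0.0001,1],[0.0,-0.0,0.121,-0.0242,0.0152,-0.0001,1],[0.0,-0.0,0.121,-0.0221,0.018,-0.0001,1],[0.0,-0.0,0.121,-0.0198,0.0205,-0.0001,1],[0.0,-0.0,0.121,-0.0172,0.0228,-0.0001,1],[0.0,-0.0,0.121,-0.0143,0.0247,-0.0001,1],[0.0,-0.0,0.121,-0.0112,0.0263,-0.0001,1],[0.0,-0.0,0.121,-0.0079,0.0274,-0.0001,1],[0.0,-0.0,0.121,-0.0045,0.0282,-0.0001,1],[0.0,-0.0,0.121,-0.0011,0.0285,-0.0001,1]]
```

Call:
play_rows --pt "0 0 0.06 -0.014 0.0028 0 1" --pt "0 0 0.121 -0.0275 0.006 0 1" --pt "0 0 0.121 -0.027 0.009 0 1" --pt "0 0 0.121 -0.026 0.012 0 1" --pt "0 0 0.121 -0.024 0.015 0 1" --pt "0 0 0.121 -0.022 0.018 0 1" --pt "0 0 0 0 0 0 1"

```text
t: 4.4
tool_pos: [490.0, 179.9, 266.6]
orientation: [3.138, -0.007, 0.881]
ft_force: [-0.2, 1.1, -0.8]
finger_gap: 17.0
```

Run:
```python
from h import *
st();  c=grab('wrist','w3'); plan([535,3,265],[np.pi,0,.1134],hand=1,vmax=.035)
```

```text
t 4.4 p [490.  179.9 266.6] o [ 3.1375 -0.0075  0.8812] q [ 2.860e-01 -1.210e-01  1.403e+00  1.000e-03  1.851e+00  9.760e-01] F [-0.24  1.12 -0.81] M [-0.02  0.04 -0.06] gap 17.0
6 rows
[[-0.0,-0.002,0.129,-0.0182,0.0247,0.0002,1],[-0.0,-0.002,0.129,-0.0149,0.0268,0.0002,1],[-0.0,-0.002,0.129,-0.0114,0.0285,0.0002,1],[-0.0,-0.002,0.129,-0.0076,0.0297,0.0003,1],[-0.0,-0.002,0.129,-0.0037,0.0304,0.0003,1],[-0.0,-0.002,0.129,0.0002,0.0307,0.0003,1]]
```

View pics/w3.png

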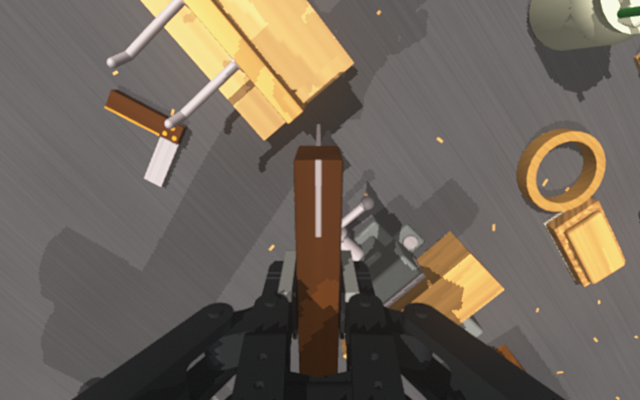

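The square is held: the stock is straight between the fingers, with its blade end at px (318,152). Continuing over the block.

Call:
play_rows --pt "0 -0.002 0.065 -0.009 0.0125 0 1" --pt "0 -0.002 0.129 -0.0175 0.0255 0 1" --pt "0 -0.002 0.129 -0.014 0.028 0 1" --pt "0 -0.002 0.129 -0.01 0.029 0 1" --pt "0 0 0.129 -0.006 0.03 0 1" --pt "0 0 0.1 -0.002 0.03 0 1" --pt "0 0 0.04 0 0.01 0 1" --pt "0 0 0 0 0 0 1"

```text
t: 5.25
tool_pos: [531.7, 9.5, 265.7]
orientation: [-3.137, -0.001, 0.16]
ft_force: [-0.4, 0.8, -1.4]
finger_gap: 16.9
```

Run:
```python
from h import *
st(); c=grab('wrist','w4'); grab('scene','s4'); st()
```

```text
t 5.25 p [531.7   9.5 265.7] o [-3.1372e+00 -1.3000e-03  1.5990e-01] q [-0.049 -0.088  1.374  0.005  1.856  1.363] F [-0.38  0.8  -1.42] M [-0.03  0.02 -0.03] gap 16.9
t 5.35 p [531.4  10.7 265.9] o [-3.1369e+00 -1.4000e-03  1.6260e-01] q [-0.047 -0.089  1.374  0.005  1.856  1.363] F [ 0.18 -0.32 -0.88] M [ 0.01 -0.03 -0.01] gap 16.9
```

View pics/w4.png

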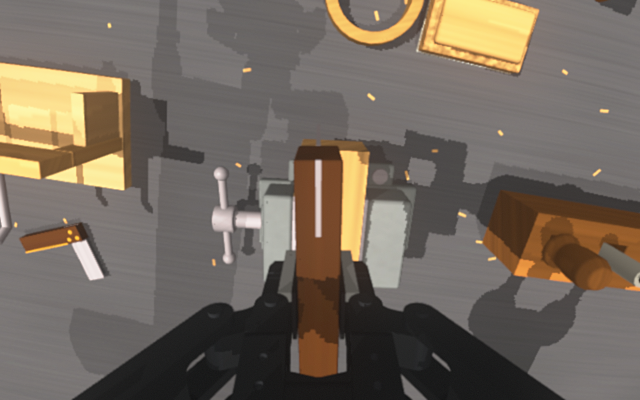

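View pics/s4.png

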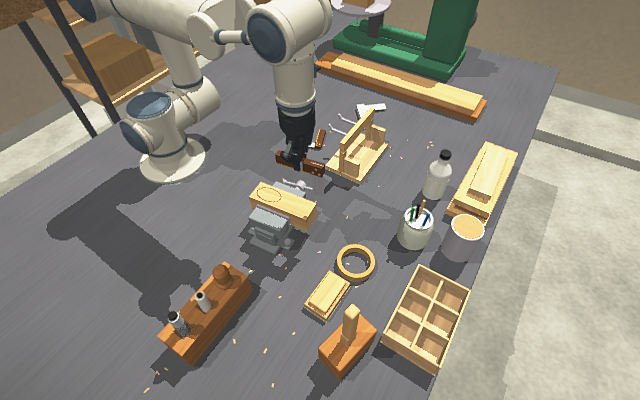

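Run:
```python
from h import *
for n,box in (('w4',(285,130,385,290)),('top0',(320,195,365,270)),('scene0',(240,175,325,240))):
    c=load(n);P=cloud(c); m=(abs(P[...,2]-110)<4); b=np.zeros_like(m);x0,y0,x1,y1=box;b[y0:y1,x0:x1]=1;m&=b
    v,u=np.nonzero(m); X=onz(c,np.c_[u,v],110)[:,:2]
    print(n,len(X),np.median(P[v,u,2]))
    # right edge: bins along x, min y ; far edge: bins along y, max x
    def edge(a,b,sgn,bins):
        pa=[];pb=[]
        for lo,hi in zip(bins[:-1],bins[1:]):
            k=(a>=lo)&(a<hi)
            if k.sum()>3: j=np.argmax(sgn*b[k]); pa.append(a[k][j]); pb.append(b[k][j])
        pa=np.array(pa);pb=np.array(pb)
        f=np.polyfit(pa,pb,1)
        for _ in range(3):
            r=abs(pb-np.polyval(f,pa)); k=r<=max(1.2,np.median(r)*2); f=np.polyfit(pa[k],pb[k],1)
        return f,len(pa)
    fr,_=edge(X[:,0],X[:,1],-1,np.arange(400,560,4)); print(' right slope deg',np.degrees(np.arctan(fr[0])).round(2),'y at 476:',np.polyval(fr,476).round(1))
    fl,_=edge(X[:,0],X[:,1],1,np.arange(400,560,4)); print(' left slope',np.degrees(np.arctan(fl[0])).round(2),'y at 476:',np.polyval(fl,476).round(1))
    ff,k=edge(X[:,1],X[:,0],1,np.arange(-28,30,3)); print(' far slope deg',np.degrees(np.arctan(-ff[0])).round(2),'x at y=0:',np.polyval(ff,0).round(1),k)
```

```text
w4 2328 110.9495266344928
 right slope deg 6.32 y at 476: -38.4
 left slope 9.29 y at 476: -20.9
 far slope deg 6.29 x at y=0: 564.0 8
top0 1261 109.26751607625839
 right slope deg 6.42 y at 476: -38.2
 left slope 6.55 y at 476: 19.7
 far slope deg 6.61 x at y=0: 560.5 19
scene0 1184 110.57631843057752
 right slope deg 6.38 y at 476: -41.0
 left slope 6.67 y at 476: 19.8
 far slope deg 7.05 x at y=0: 562.6 19
```

Run:
```python
from h import *
plan([540,-2.1,225],[np.pi,0,.112],n=3,hand=1)
```

```text
3 rows
[[-0.002,-0.0,0.017,0.0021,0.0047,0.0136,1],[-0.002,-0.0,0.017,0.0022,0.0047,0.0136,1],[-0.002,-0.0,0.017,0.0023,0.0046,0.0136,1]]
```

Call:
play_rows --pt "-0.002 0 0.017 0.0022 0.0047 0.0136 1" --pt "-0.002 0 0.017 0.0022 0.0047 0.0136 1" --pt "-0.001 0 0.017 0.0023 0.0046 0.0136 1" --pt "0 0 0 0 0 0 1" --pt "0 0 0 0 0 0 1"

```text
t: 5.85
tool_pos: [540.0, 1.2, 219.8]
orientation: [-3.141, 0.001, 0.116]
ft_force: [0.2, 0.2, -0.7]
finger_gap: 17.4
```

Run:
```python
from h import *
st(); c=grab('scene','s5'); g=grab('wrist','w5')
cv2.imwrite('pics/s5c.png',cv2.resize(c['p'][120:260,230:350],None,fx=4,fy=4,interpolation=cv2.INTER_CUBIC))
plan([540,-2.1,205],[np.pi,0,.112],n=2,hand=1)
```

```text
t 5.85 p [540.    1.2 219.8] o [-3.1406e+00  9.0000e-04  1.1650e-01] q [-6.100e-02 -7.300e-02  1.441e+00  1.000e-03  1.775e+00  1.393e+00] F [ 0.16  0.17 -0.72] M [0.04 0.02 0.02] gap 17.4
2 rows
[[-0.0,0.0,0.002,-0.0002,0.0016,0.0076,1],[-0.0,0.0,0.002,-0.0002,0.0016,0.0076,1]]
```

View pics/s5c.png

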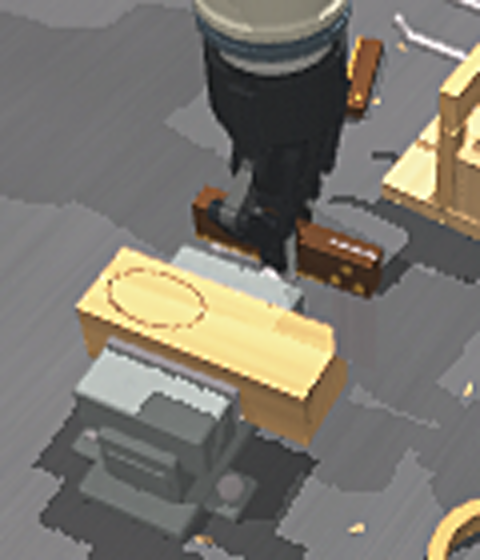

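Run:
```python
from h import *
c=load('w5');P=cloud(c);s=status.read_state()
R=Ro.from_euler('xyz',s['orientation']); 
m=np.zeros(P.shape[:2],bool); m[140:250,290:350]=1; m&=(P[...,2]>222)&(P[...,2]<240)
v,u=np.nonzero(m); print(len(u),np.median(P[v,u,2]))
Q=R.inv().apply(onz(c,np.c_[u,v],s['tool_pos'][2]+11.3)-s['tool_pos'])
print('tool x max',np.percentile(Q[:,0],[50,99,100]),'y',Q[:,1].min(),Q[:,1].max(),'z depth-based',np.median(R.inv().apply(P[v,u]-s['tool_pos'])[:,2]))
for lo in range(10,60,10):
    k=(Q[:,0]>lo)&(Q[:,0]<lo+10); print(lo,Q[k,1].min().round(2) if k.any() else None,Q[k,1].max().round(2) if k.any() else None)
Z=R.inv().apply(P[v,u]-s['tool_pos']); print('slope dz/dx',np.polyfit(Z[:,0],Z[:,2],1))
```

```text
4453 232.32800504898057
tool x max [42.42566647 59.86857277 60.23499078] y -8.762413121999158 8.851894337771967 z depth-based -12.190493061583696
10 None None
20 -8.6 8.75
30 -8.75 8.85
40 -8.76 8.74
50 -8.71 8.85
slope dz/dx [  0.04104085 -13.68009773]
```

Run:
```python
from h import *
s=status.read_state()
for n,sel in (('w1',(148,165,20,225,280,345)),('w1',(138,149,0,260,350,440)),('w4',(105,117,130,290,340,385)),('w3',(250,290,150,250,290,350)),('w4',(250,290,150,250,290,350)),('w5',(215,245,150,250,290,350))):
    c=load(n);P=cloud(c);z0,z1,a,b,e,f=sel
    m=np.zeros(P.shape[:2],bool);m[a:b,e:f]=1;m&=(P[...,2]>z0)&(P[...,2]<z1)
    X=P[m]; A=np.c_[X-X.mean(0)][:, :2]; A=np.c_[A,np.ones(len(A))]; g=np.linalg.lstsq(A,X[:,2],rcond=None)[0]
    # direction of camera tool-x
    look=c['R'][2]; h=-look[:2]/np.linalg.norm(look[:2]); print(n,len(X),'slopes dz/dx,dy',g[:2].round(4),'mean z',g[2].round(1),'along toolx deg',np.degrees(np.arctan(g[:2]@h)).round(2))
```

```text
w1 4618 slopes dz/dx,dy [-0.0037 -0.0011] mean z 155.9 along toolx deg -0.08
w1 5466 slopes dz/dx,dy [ 0.0447 -0.0007] mean z 143.8 along toolx deg 0.13
w4 2332 slopes dz/dx,dy [-0.0018  0.0003] mean z 110.9 along toolx deg -0.1
w3 4640 slopes dz/dx,dy [-0.0636 -0.0804] mean z 279.0 along toolx deg -5.85
w4 4647 slopes dz/dx,dy [-0.1085 -0.0175] mean z 277.8 along toolx deg -6.27
w5 4601 slopes dz/dx,dy [-0.0937 -0.01  ] mean z 231.6 along toolx deg -5.39
```

Run:
```python
from h import *
s=status.read_state();R=Ro.from_euler('xyz',s['orientation'])
c=load('w5');P=cloud(c)
for r in range(140,300,10):
    Z=R.inv().apply(P[r,300:341:5]-s['tool_pos']); print(r,Z[:,0].round(0)[[0,4]],Z[:,2].round(1))
cv2.imwrite('pics/w5c.png',cv2.resize(c['p'][120:390,240:400],None,fx=3,fy=2.2))
```

```text
140 [28. 28.] [217.4 219.3 219.8 219.3 218.7 219.7 219.  218.  219.3]
150 [58. 58.] [  6.2   6.4   5.9   6.3   5.2   5.9   5.8   7.4 219.9]
160 [58. 59.] [-10.7 -11.7 -10.8 -13.6 -13.7 -11.3 -11.4 -12.1 -11.2]
170 [55. 54.] [-12.  -11.5 -11.2 -12.7 -11.7 -12.2 -12.6 -12.2 -11.6]
180 [51. 51.] [-13.3 -12.3 -12.8 -12.1 -12.6 -13.4 -12.9 -11.6 -12.4]
190 [47. 47.] [-11.1 -12.4 -11.6 -12.5 -13.1 -12.2 -11.3 -12.  -11.3]
200 [43. 43.] [-12.3 -12.  -12.3 -12.2 -11.7 -11.9 -13.5 -12.6 -12.2]
210 [39. 39.] [-11.9 -12.6 -11.9 -12.7 -13.  -12.5 -12.3 -10.9 -11.9]
220 [35. 35.] [-12.5 -12.5 -10.8 -12.5 -12.8 -12.2 -12.  -11.4 -12.7]
230 [31. 31.] [-11.7 -11.9 -12.5 -12.4 -12.8 -12.5 -12.3 -12.4 -12.5]
240 [27. 27.] [-12.1 -12.3 -12.1 -12.  -12.7 -12.6 -12.3 -12.5 -11.5]
250 [22. 23.] [-12.  -12.8 -13.2 -13.2 -13.5 -12.3 -11.8 -11.7 -11.1]
260 [19. 18.] [-13.4 -13.2 -10.8 -13.4 -12.2 -11.9 -13.1 -11.5 -11. ]
270 [13. 13.] [-12.  -12.6 -12.  -11.5 -12.4 -12.4 -12.9 -13.4  -7.7]
280 [9. 9.] [-12.3 -11.5 -12.2 -11.8 -12.1 -12.5 -12.8 -11.6 -15.3]
290 [4. 4.] [-12.1 -11.4 -11.8 -11.5 -12.6 -12.3 -12.5 -12.8 -20. ]
```

View pics/w5c.png

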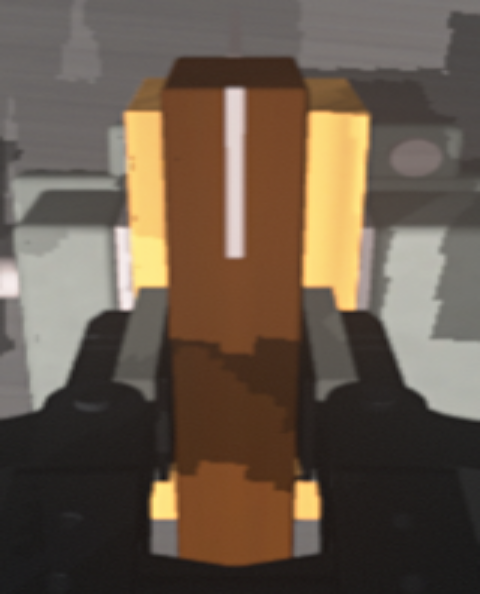

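Call:
play_rows --pt "0 0 0.002 0 0.0016 0.008 1" --pt "0 0 0.002 0 0.0012 0.012 1" --pt "0 0 0 0 0 0.014 1" --pt "0 0 0 0 0 0.014 1" --pt "0 0 0 0 0 0.01 1" --pt "0 0 0 0 0 0 1"

```text
t: 6.55
tool_pos: [540.4, -1.9, 157.3]
orientation: [-3.141, -0.0, 0.112]
ft_force: [-0.7, 0.4, -1.3]
finger_gap: 17.0
```

Run:
```python
from h import *
st(); plan([539,-2.1,133],[np.pi,0,.112],n=3,hand=1)
```

```text
t 6.55 p [540.4  -1.9 157.3] o [-3.1408e+00 -3.0000e-04  1.1210e-01] q [-6.700e-02 -6.900e-02  1.548e+00  1.000e-03  1.663e+00  1.392e+00] F [-0.67  0.39 -1.32] M [-0.04  0.03  0.1 ] gap 17.0
3 rows
[[-0.0,-0.0,0.0,-0.0005,0.0,0.0081,1],[-0.0,-0.0,0.0,-0.0005,0.0,0.0081,1],[-0.0,-0.0,0.0,-0.0005,0.0,0.0081,1]]
```

Call:
play_rows --pt "0 0 0 0 0 0.008 1" --pt "0 0 0 0 0 0.008 1" --pt "0 0 0 0 0 0.006 1" --pt "0 0 0 0 0 0 1"

```text
t: 6.95
tool_pos: [540.5, -1.7, 133.5]
orientation: [-3.141, -0.001, 0.112]
ft_force: [-0.8, 0.1, -1.4]
finger_gap: 17.3
```

Run:
```python
from h import *
st(); c=grab('scene','s6'); g=grab('wrist','w6')
cv2.imwrite('pics/s6c.png',cv2.resize(c['p'][140:260,230:350],None,fx=4.5,fy=4.5,interpolation=cv2.INTER_CUBIC))
```

```text
t 6.95 p [540.5  -1.7 133.5] o [-3.1408e+00 -5.0000e-04  1.1230e-01] q [-6.700e-02 -6.300e-02  1.584e+00  1.000e-03  1.620e+00  1.392e+00] F [-0.82  0.14 -1.38] M [ 0.01 -0.02 -0.06] gap 17.3
```

View pics/s6c.png

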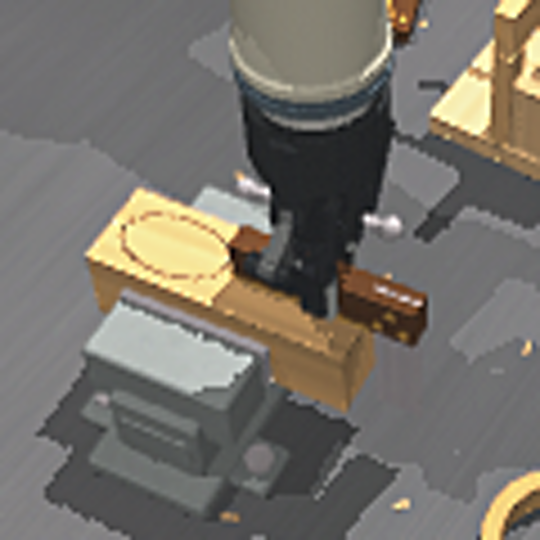

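View pics/w6.png

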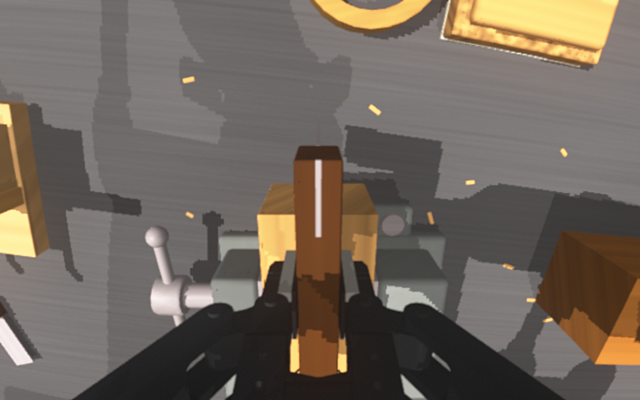

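Run:
```python
from h import *
s=status.read_state();R=Ro.from_euler('xyz',s['orientation']);c=load('w6');P=cloud(c)
m=np.zeros(P.shape[:2],bool);m[190:300,245:390]=1;m&=abs(P[...,2]-110.5)<3
v,u=np.nonzero(m);Q=R.inv().apply(onz(c,np.c_[u,v],110)-s['tool_pos'])
for a in range(0,36,6):
    k=(Q[:,0]>a)&(Q[:,0]<a+6)
    if k.any(): print('x',a,Q[k,1].min().round(1),Q[k,1].max().round(1))
for b in range(-30,30,5):
    k=(Q[:,1]>b)&(Q[:,1]<b+5)
    if k.any(): print('y',b,np.sort(Q[k,0])[-3:].round(1))
m=np.zeros(P.shape[:2],bool);m[140:240,290:350]=1;m&=abs(P[...,2]-145.5)<6
v,u=np.nonzero(m);Q=R.inv().apply(onz(c,np.c_[u,v],s['tool_pos'][2]+11.5)-s['tool_pos'])
print('stock',Q[:,0].max(),Q[:,1].min(),Q[:,1].max())
```

```text
x 0 -30.0 29.7
x 6 -30.1 29.7
x 12 -30.0 29.7
x 18 -30.0 29.6
x 24 -27.6 -27.6
y -30 [23.7 23.7 24.2]
y -25 [23.7 23.7 23.7]
y -20 [23.7 23.7 23.7]
y -15 [23.7 23.7 23.7]
y 10 [23.7 23.7 23.7]
y 15 [23.7 23.7 23.7]
y 20 [23.7 23.7 23.7]
y 25 [23.7 23.7 23.7]
stock 59.795881957610234 -8.737709319036908 8.870328579020509
```

Call:
play_rows --pt "0 0 0 0 0 0.0025 1" --pt "0 0 0 -0.0025 0 0 1" --pt "0 0 0 -0.0015 0 0 1" --pt "0 0 0 0 0 0 1"

```text
t: 7.45
tool_pos: [537.3, -2.3, 133.6]
orientation: [3.142, -0.005, 0.112]
ft_force: [-1.5, 0.1, -1.1]
finger_gap: 17.1
```

Call:
play_rows --pt "0 0 0 -0.001 0 0 1" --pt "0 0 0 0 0 0 1"

```text
t: 7.65
tool_pos: [536.3, -2.5, 134.0]
orientation: [3.141, -0.005, 0.112]
ft_force: [1.0, -0.0, -1.6]
finger_gap: 17.3
```

Call:
play_rows --pt "0 0 0 -0.0007 0 0 1" --pt "0 0 0 0 0 0 1"

```text
t: 7.85
tool_pos: [535.6, -2.6, 134.2]
orientation: [3.141, -0.006, 0.112]
ft_force: [-0.4, 0.5, -0.5]
finger_gap: 17.5
```

Run:
```python
from h import *
st(); plan([535.6,-2.6,130.3],[np.pi,0,.112],n=2,hand=1)
```

```text
t 7.85 p [535.6  -2.6 134.2] o [ 3.1414 -0.0056  0.1122] q [-6.900e-02 -8.100e-02  1.600e+00  1.000e-03  1.617e+00  1.390e+00] F [-0.35  0.53 -0.53] M [-0.03  0.03 -0.01] gap 17.5
2 rows
[[0.0,-0.003,0.0,0.0,0.0,0.0019,1],[0.0,-0.003,0.0,0.0,0.0,0.0019,1]]
```

Call:
play_rows --pt "0 -0.003 0 0 0 0.002 1" --pt "0 -0.003 0 0 0 0.002 1" --pt "0 0 0 0 0 0 1"

```text
t: 8.15
tool_pos: [535.6, -2.6, 129.7]
orientation: [3.141, 0.001, 0.112]
ft_force: [1.0, 0.1, -0.6]
finger_gap: 17.1
```

Run:
```python
from h import *
st(); plan([535.6,-2.6,130.3],[np.pi,0,.112],n=1,hand=1)
```

```text
t 8.15 p [535.6  -2.6 129.7] o [3.1415e+00 1.0000e-03 1.1220e-01] q [-0.068 -0.073  1.601 -0.     1.616  1.39 ] F [ 0.98  0.07 -0.59] M [ 0.01 -0.    0.05] gap 17.1
1 rows
[[0.0,0.001,0.0,-0.0,0.0,-0.0006,1]]
```

Call:
play_rows --pt "0 0 0 -0.0008 0 0 1" --pt "0 0 0 0 0 0 1"

```text
t: 8.35
tool_pos: [535.2, -2.6, 129.7]
orientation: [3.141, 0.0, 0.112]
ft_force: [0.2, -0.1, -1.4]
finger_gap: 17.0
```

Call:
play_rows --pt "0 0 0 -0.0008 0 0 1" --pt "0 0 0 0 0 0 1"

```text
t: 8.55
tool_pos: [535.2, -2.6, 129.7]
orientation: [3.141, -0.002, 0.112]
ft_force: [1.3, 0.1, -0.9]
finger_gap: 17.1
```

Run:
```python
from h import *
st()
```

```text
t 8.55 p [535.2  -2.6 129.7] o [ 3.1414e+00 -2.0000e-03  1.1240e-01] q [-0.069 -0.077  1.604  0.     1.613  1.39 ] F [ 1.34  0.15 -0.89] M [-0.01 -0.16 -0.03] gap 17.1
```

Call:
play_rows --pt "0 0 0 -0.0012 0 0 1" --pt "0 0 0 0 0 0 1"

```text
t: 8.75
tool_pos: [535.0, -2.6, 129.7]
orientation: [3.141, -0.005, 0.113]
ft_force: [1.2, 1.0, -1.7]
finger_gap: 17.2
```

Run:
```python
from h import *
st()
```

```text
t 8.75 p [535.   -2.6 129.7] o [ 3.1413 -0.0052  0.1125] q [-6.900e-02 -8.000e-02  1.607e+00  1.000e-03  1.610e+00  1.389e+00] F [ 1.16  1.04 -1.69] M [ 0.05 -0.17 -0.01] gap 17.2
```

Call:
play_rows --pt "0 -0.004 0 0.0003 0 0.001 1" --pt "0 0 0 0 0 0 1"

```text
t: 8.95
tool_pos: [535.1, -2.6, 128.9]
orientation: [3.141, -0.001, 0.112]
ft_force: [2.2, 0.7, -2.2]
finger_gap: 17.1
```

Call:
play_rows --pt "0 0 0 0 0 0.001 1" --pt "0 0 0 0 0 0 1"

```text
t: 9.15
tool_pos: [535.2, -2.6, 128.2]
orientation: [3.141, -0.001, 0.113]
ft_force: [1.8, 0.2, -2.8]
finger_gap: 17.3
```

Run:
```python
from h import *
st()
```

```text
t 9.15 p [535.2  -2.6 128.2] o [ 3.1412e+00 -7.0000e-04  1.1250e-01] q [-0.068 -0.076  1.605 -0.     1.611  1.39 ] F [ 1.82  0.21 -2.77] M [ 0.07 -0.37  0.01] gap 17.3
```

Call:
play_rows --pt "0 0 0 0.0002 0 0.001 1" --pt "0 0 0 0 0 0 1"

```text
t: 9.35
tool_pos: [535.2, -2.6, 128.2]
orientation: [3.141, -0.001, 0.113]
ft_force: [2.0, -1.1, -1.8]
finger_gap: 17.1
```

Run:
```python
from h import *
st(); g=grab('wrist','w7')
s=status.read_state();R=Ro.from_euler('xyz',s['orientation']);c=g;P=cloud(c)
m=np.zeros(P.shape[:2],bool);m[140:240,300:340]=1;m&=abs(P[...,2]-142)<8
print('stock top z',np.median(P[m][:,2]), np.polyfit(P[m][:,0],P[m][:,2],1))
m=np.zeros(P.shape[:2],bool);m[150:300,245:390]=1;m&=abs(P[...,2]-110.5)<3.5
v,u=np.nonzero(m);Q=R.inv().apply(onz(c,np.c_[u,v],110)-s['tool_pos']);print('block top z',np.median(P[m][:,2]),'end',np.percentile(Q[:,0],99),'y',Q[:,1].min(),Q[:,1].max())
m=np.zeros(P.shape[:2],bool);m[140:240,290:350]=1;m&=abs(P[...,2]-142)<6
v,u=np.nonzero(m);Q=R.inv().apply(onz(c,np.c_[u,v],140)-s['tool_pos'])
print('stock',Q[:,0].max(),Q[:,1].min(),Q[:,1].max())
```

```text
t 9.35 p [535.2  -2.6 128.2] o [ 3.1411e+00 -7.0000e-04  1.1250e-01] q [-0.068 -0.076  1.605 -0.     1.611  1.39 ] F [ 1.97 -1.08 -1.84] M [-0.05 -0.26  0.02] gap 17.1
stock top z 141.13782496519323 [-2.79007369e-02  1.57154884e+02]
block top z 110.896579352364 end 29.319000795703115 y -30.35547137044194 29.527087115258716
stock 59.22496752526242 -8.707303544636952 8.94026389525982
```

View pics/w7.png

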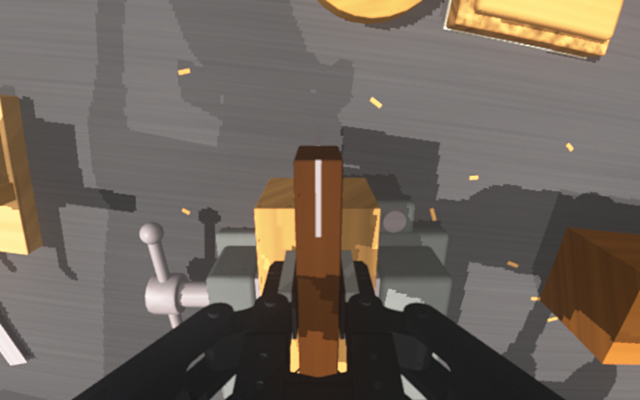

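Heel coincides with the sawn edge to under 1 mm (end at 29.3, stock end at 59.2), and the stock is seated (141.1 against 110.9). Releasing.

Call:
play_rows --pt "0 0 0 0 0 0 0.55" --pt "0 0 0 0 0 0 0.4" --pt "0 0 0 0 0 0 0.2" --pt "0 0 0 0 0 0 0.1" --pt "0 0 0 0 0 0 0.1"

```text
t: 9.9
tool_pos: [534.5, -2.7, 127.6]
orientation: [3.141, 0.001, 0.112]
ft_force: [-0.5, -1.0, 0.8]
finger_gap: 38.3
```

Run:
```python
from h import *
st(); g=grab('wrist','w8')
```

```text
t 9.9 p [534.5  -2.7 127.6] o [3.1411e+00 1.3000e-03 1.1240e-01] q [-6.800e-02 -7.600e-02  1.606e+00 -1.000e-03  1.612e+00  1.390e+00] F [-0.46 -1.02  0.85] M [-0.02 -0.01 -0.01] gap 38.3
```

View pics/w8.png

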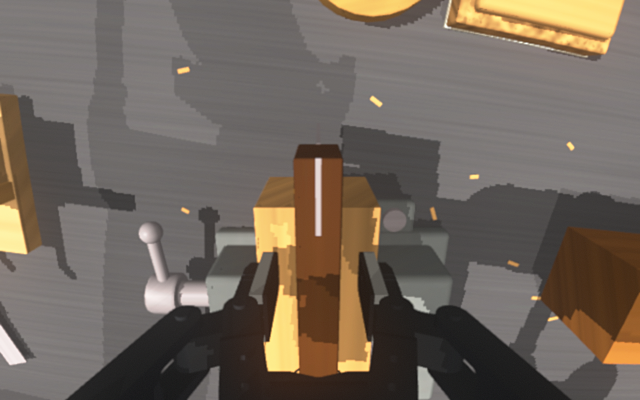

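Call:
play_rows --pt "0 0 0 0 0 -0.01 0.1" --pt "0 0 0 0 0 -0.02 0.1" --pt "0 0 0 0 0 -0.035 0.1" --pt "0 0 0 0 0 -0.04 0.0" --pt "0 0 0 0 0 -0.04 -0.2" --pt "0 0 0 0 0 0 -0.3"

```text
t: 10.55
tool_pos: [533.5, -2.6, 279.8]
orientation: [3.141, 0.003, 0.112]
ft_force: [0.3, -0.7, 0.4]
finger_gap: 55.9
```

```bash
cat >> h.py <<'E'
D=[([1.2013,.09186,1.23188,0,1.8198,-.0567],[184.56,570.64,244.15]),
([.484,-.034,1.342,-.005,1.843,.532],[470.6,283.8,254.7]),([.576,.027,1.352,.002,1.761,.567],[465.5,343.5,214.7]),
([.568,.036,1.467,-.001,1.638,.568],[468.6,339.,143.7]),([.568,.033,1.259,-.001,1.847,.568],[468.2,338.8,263.4]),
([.286,-.121,1.403,.001,1.851,.976],[490,179.9,266.6]),([-.049,-.088,1.374,.005,1.856,1.363],[531.7,9.5,265.7]),
([-.061,-.073,1.441,.001,1.775,1.393],[540,1.2,219.8]),([-.068,-.076,1.606,-.001,1.612,1.39],[534.5,-2.7,127.6])]
def fk(q,L):
    h,L1,a,L2,Lt,x0=L; q=np.asarray(q)
    Rq=Ro.from_euler('z',q[0])
    p=np.array([x0+L1*np.sin(q[1]),0,h+L1*np.cos(q[1])]); f=q[1]+q[2]
    A=Ro.from_euler('y',f); p=p+A.apply([a,0,L2])
    W=Rq*A*Ro.from_euler('z',q[3])*Ro.from_euler('y',q[4])*Ro.from_euler('z',q[5]+np.pi/2)
    return Rq.apply(p)+W.apply([0,0,Lt]),W
E
python3 - <<'E'
from h import *
from scipy.optimize import least_squares
st(); s=status.read_state(); D.append((s['joints'],s['tool_pos']))
f=lambda L: np.concatenate([fk(q,L)[0]-p for q,p in D]+[0.01*(np.array(L)[[2,5]])])
r=least_squares(f,[350,400,0,400,250,0]); print(r.x.round(1),np.abs(r.fun).max())
g=grab('top','t9'); g2=grab('scene','s9'); cv2.imwrite('pics/s9c.png',cv2.resize(g2['p'][140:260,230:350],None,fx=4.5,fy=4.5,interpolation=cv2.INTER_CUBIC))
E
```

```text
t 10.55 p [533.5  -2.6 279.8] o [3.1414 0.0033 0.1123] q [-6.800e-02 -7.500e-02  1.337e+00 -1.000e-03  1.883e+00  1.390e+00] F [ 0.31 -0.68  0.43] M [-0.02  0.    0.02] gap 55.9
[198.5 373.3  97.6 559.9 368.3  -1.5] 33.946205035977556
```

View pics/s9c.png

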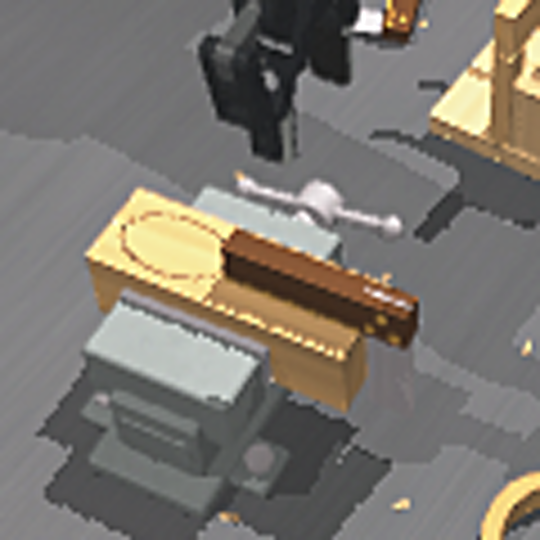

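```bash
python3 - <<'E'
import re
t=open('h.py').read()
t=t.replace("h,L1,a,L2,Lt,x0=L;","h,L1,a,L2,Lt,x0,d=L;").replace("p=np.array([x0+L1*np.sin(q[1]),0,","p=np.array([x0+L1*np.sin(q[1]),d,")
open('h.py','w').write(t)
E
python3 - <<'E'
from h import *
from scipy.optimize import least_squares
s=status.read_state(); D.append((s['joints'],s['tool_pos']))
f=lambda L: np.concatenate([fk(q,L)[0]-p for q,p in D]+[0.02*(np.array(L)[[2,5]])])
r=least_squares(f,[350,400,0,400,250,0,34]); print(r.x.round(1),np.abs(r.fun).max())
L=r.x
# final pose IK
yv=np.array([.9937,.1122,0]);xv=np.array([.1122,-.9937,0]);zv=np.array([0,0,1.])
blade=np.array([563.3,.6,110])+15*yv-40*zv; print('blade',blade.round(1))
lo=np.array([-2.87,-.86,.17,-1.51,.06,-2.65]);hi=np.array([2.87,2.18,2.46,4.65,2.69,2.65])
for side in (1,-1):
  z=(-side*xv-zv)/2**.5           # tool z (beam)
  lens=blade-60*z
  tcp=lens-z*115
  for flip in (1,-1):
    y=flip*yv; x=np.cross(y,z); W=Ro.from_matrix(np.c_[x,y,z])
    best=None
    for q4 in (-1,0,1,2,3):
      for q6 in (-2,-1,0,1,2):
        g=lambda q: np.r_[(fk(q,L)[0]-tcp)/100,(W.inv()*fk(q,L)[1]).as_rotvec()]
        rr=least_squares(g,np.clip([-.2*side,0,1.3,q4,1.6,q6],lo+.01,hi-.01),bounds=(lo,hi))
        if best is None or rr.cost<best.cost: best=rr
    print(side,flip,tcp.round(0),best.cost,best.x.round(2),W.as_euler('xyz').round(3))
E
```

```text
[167.6 372.9  97.3 560.  337.3  -1.5  33.9] 1.9455114416956318
blade [578.2   2.3  70. ]
1 1 [ 592. -121.  194.] 1.2232175803970163e-30 [-0.57  0.42  1.11  0.67  2.06 -0.5 ] [-3.142 -0.785  1.683]
1 -1 [ 592. -121.  194.] 1.3855602737184924e-18 [-0.57  0.42  1.11  0.67  2.06  2.65] [ 3.142  0.785 -1.458]
-1 1 [564. 125. 194.] 1.451139217437997e-30 [ 0.54  0.24  1.33 -0.74  1.87  0.31] [3.142 0.785 1.683]
-1 -1 [564. 125. 194.] 0.014469947861707636 [ 0.56  0.23  1.36 -0.78  1.85 -2.65] [ 3.142 -0.785 -1.458]
```

Run:
```python
from h import *
plan([490,-350,265],[np.pi,0,np.pi/2],hand=-.5,vmax=.035)
```

```text
12 rows
[[-0.001,0.001,-0.122,-0.0068,0.0284,0.0008,-0.5],[-0.001,0.001,-0.122,-0.0102,0.0273,0.0008,-0.5],[-0.001,0.001,-0.122,-0.0134,0.0259,0.0008,-0.5],[-0.001,0.001,-0.122,-0.0164,0.0241,0.0008,-0.5],[-0.001,0.001,-0.122,-0.0192,0.0219,0.0008,-0.5],[-0.001,0.001,-0.122,-0.0218,0.0194,0.0008,-0.5],[-0.001,0.001,-0.122,-0.024,0.0166,0.0008,-0.5],[-0.001,0.001,-0.122,-0.0258,0.0136,0.0008,-0.5],[-0.001,0.001,-0.122,-0.0273,0.0104,0.0008,-0.5],[-0.001,0.001,-0.122,-0.0283,0.007,0.0008,-0.5],[-0.001,0.001,-0.122,-0.029,0.0035,0.0008,-0.5],[-0.001,0.001,-0.122,-0.0292,-0.0,0.0008,-0.5]]
```

Call:
play_rows --pt "-0.001 0.001 -0.122 -0.0068 0.0284 0.001 -0.5" --pt "-0.001 0.001 -0.122 -0.01 0.0273 0.001 -0.5" --pt "-0.001 0.001 -0.122 -0.0134 0.026 0.001 -0.5" --pt "-0.001 0.001 -0.122 -0.0164 0.024 0.001 -0.5" --pt "-0.001 0.001 -0.122 -0.019 0.022 0.001 -0.5" --pt "-0.001 0.001 -0.122 -0.0218 0.0194 0.001 -0.5" --pt "0 0 -0.122 -0.024 0.0166 0.001 -0.5" --pt "0 0 -0.122 -0.026 0.0136 0.001 -0.5" --pt "0 0 -0.122 -0.0273 0.0104 0.001 -0.5" --pt "0 0 -0.122 -0.0283 0.007 0.001 -0.5" --pt "0 0 -0.122 -0.029 0.0035 0.001 -0.5" --pt "0 0 -0.122 -0.029 0 0.001 -0.5" --pt "0 0 0 0 0 0 -0.5"

```text
t: 11.95
tool_pos: [492.3, -360.4, 235.1]
orientation: [-3.106, -0.018, 1.641]
ft_force: [-0.4, 0.6, -1.4]
finger_gap: 63.7
```

Run:
```python
from h import *
st(); g=grab('wrist','w10');st()
```

```text
t 11.95 p [ 492.3 -360.4  235.1] o [-3.1058 -0.0182  1.6414] q [-0.682  0.152  1.184 -0.012  1.845 -0.756] F [-0.39  0.64 -1.41] M [ 0.02 -0.01 -0.06] gap 63.7
t 12.0 p [ 492.6 -358.9  235.2] o [-3.1058 -0.0193  1.6392] q [-0.68   0.15   1.185 -0.011  1.845 -0.751] F [ 0.08 -0.35 -1.01] M [-0.06 -0.04 -0.  ] gap 64.2
```

View pics/w10.png

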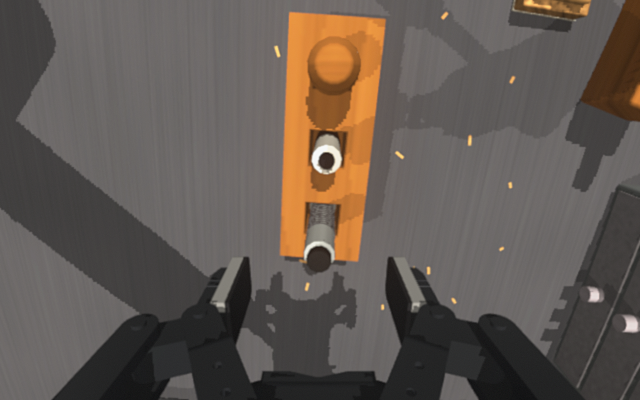

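The torch is the black-tailed ribbed tube at px (318,257), with the marker at (327,157) and the driver at (334,65).

Run:
```python
from h import *
c=load('w10');P=cloud(c)
for r in range(235,275,4): print(r,P[r,300:340:4,2].round(0))
m=(abs(P[...,2]-160)<5); m[:, :290]=0;m[:,350:]=0;m[:230]=0;m[285:]=0
v,u=np.nonzero(m);X=onz(c,np.c_[u,v],160)
(ce,ra)=cv2.minEnclosingCircle(X[:,:2].astype(np.float32)); print('switch',len(u),ce,ra,X.mean(0),np.median(P[m][:,2]))
m=(abs(P[...,2]-150)<4); m[:, :290]=0;m[:,350:]=0;m[:230]=0;m[285:]=0
v,u=np.nonzero(m);X=onz(c,np.c_[u,v],150);print('ring',len(u),cv2.minEnclosingCircle(X[:,:2].astype(np.float32)))
m=(abs(P[...,2]-80)<3); m[:, :270]=0;m[:,395:]=0;m[275:]=0
v,u=np.nonzero(m);X=onz(c,np.c_[u,v],80);print('tb',len(u),cv2.minAreaRect(X[:,:2].astype(np.float32)))
```

```text
235 [ 82.  80. 128. 140. 139. 139. 139. 135. 128.  78.]
239 [ 81.  82. 138. 146. 148. 148. 147. 142. 135.  83.]
243 [ 82.  81. 147. 151. 150. 151. 150. 150. 143.  79.]
247 [ 81.  81. 152. 151. 154. 155. 153. 152. 148.  80.]
251 [ 81. 150. 151. 158. 161. 160. 159. 154. 151.  81.]
255 [ 82.  80. 159. 161. 161. 160. 161. 160. 151.  81.]
259 [  1.   2. 161. 161. 163. 161. 161. 161. 151.  82.]
263 [  1.   1. 160. 161. 161. 161. 161. 161.   2.   0.]
267 [  2.  -2.   1. 163. 161. 161. 161. 161.   2.   1.]
271 [  0.   2.   2.   2. 162. 160. 161.   3.   2.   2.]
switch 492 (491.9855651855469, -390.63409423828125) 9.929973602294922 [ 491.8611099  -390.63961812  160.        ] 160.75547413455183
ring 284 ((492.01153564453125, -390.3164978027344), 11.919832229614258)
tb 15802 ((491.836181640625, -327.0820617675781), (75.54064178466797, 211.3829803466797), 0.06803544610738754)
```

Run:
```python
from h import *
plan([491.8,-390.2,215],[np.pi,0,np.pi/2],hand=-.5,n=4)
```

```text
4 rows
[[-0.009,-0.005,0.017,-0.0079,-0.0006,0.0049,-0.5],[-0.009,-0.005,0.017,-0.0079,-0.0005,0.0049,-0.5],[-0.009,-0.005,0.017,-0.0079,-0.0004,0.005,-0.5],[-0.009,-0.005,0.017,-0.0079,-0.0003,0.005,-0.5]]
```

Call:
play_rows --pt "-0.009 -0.005 0.017 -0.008 -0.0006 0.005 -0.5" --pt "-0.009 -0.005 0.017 -0.008 -0.0005 0.005 -0.5" --pt "-0.009 -0.005 0.017 -0.008 -0.0004 0.005 -0.5" --pt "-0.008 -0.004 0.015 -0.008 -0.0003 0.005 -0.5" --pt "0 0 0 0 0 0 -0.5" --pt "0 0 0 0 0 0 -0.5"

```text
t: 12.6
tool_pos: [491.8, -389.7, 210.8]
orientation: [-3.141, -0.001, 1.566]
ft_force: [-0.4, -0.3, -0.3]
finger_gap: 63.8
```

Run:
```python
from h import *
st(); plan([491.8,-390.2,135],[np.pi,0,np.pi/2],hand=-.5,n=5)
```

```text
t 12.6 p [ 491.8 -389.7  210.8] o [-3.141e+00 -5.000e-04  1.566e+00] q [-0.724  0.162  1.215  0.     1.766 -0.72 ] F [-0.35 -0.35 -0.27] M [ 0.03 -0.06 -0.  ] gap 63.8
5 rows
[[-0.0,-0.0,-0.001,-0.0001,0.0,0.0152,-0.5],[-0.0,-0.0,-0.001,-0.0001,0.0,0.0152,-0.5],[-0.0,-0.0,-0.001,-0.0001,0.0,0.0152,-0.5],[-0.0,-0.0,-0.001,-0.0001,0.0,0.0152,-0.5],[-0.0,-0.0,-0.001,-0.0001,0.0,0.0152,-0.5]]
```

Call:
play_rows --pt "0 0 -0.001 0 0 0.015 -0.5" --pt "0 0 -0.001 0 0 0.016 -0.5" --pt "0 0 -0.001 0 0 0.016 -0.5" --pt "0 0 -0.001 0 0 0.014 -0.5" --pt "0 0 0 0 0 0.01 -0.4" --pt "0 0 0 0 0 0 -0.2" --pt "0 0 0 0 0 0 0"

```text
t: 13.3
tool_pos: [491.7, -388.0, 132.1]
orientation: [-3.14, -0.002, 1.572]
ft_force: [-0.1, 0.3, 0.5]
finger_gap: 42.7
```

Run:
```python
from h import *
st(); plan([491.8,-390.2,118],[np.pi,0,np.pi/2],hand=-.5,n=2)
```

```text
t 13.3 p [ 491.7 -388.   132.1] o [-3.1395e+00 -2.4000e-03  1.5720e+00] q [-0.722  0.171  1.344  0.     1.63  -0.724] F [-0.09  0.25  0.51] M [-0.01 -0.05  0.01] gap 42.7
2 rows
[[-0.001,-0.001,0.001,-0.0011,0.0,0.0071,-0.5],[-0.001,-0.001,0.001,-0.0011,0.0,0.0071,-0.5]]
```

Call:
play_rows --pt "-0.001 -0.001 0.001 -0.001 0 0.007 0" --pt "-0.001 -0.001 0.001 -0.001 0 0.007 0" --pt "0 0 0 0 0 0 0.2" --pt "0 0 0 0 0 0 0.3" --pt "0 0 0 0 0 0 0.45" --pt "0 0 0 0 0 0 0.7" --pt "0 0 0 0 0 0 1" --pt "0 0 0 0 0 0 1" --pt "0 0 0 0 0 0 1" --force 60

```text
t: 14.2
tool_pos: [492.5, -390.9, 119.4]
orientation: [3.139, 0.002, 1.57]
ft_force: [0.3, -0.9, -0.5]
finger_gap: 21.6
```

Run:
```python
from h import *
st(); plan([491.8,-390.2,118],[np.pi,0,np.pi/2],hand=-.5,n=2)
```

```text
t 14.2 p [ 492.5 -390.9  119.4] o [3.1387e+00 2.3000e-03 1.5697e+00] q [-0.725  0.176  1.361  0.     1.601 -0.724] F [ 0.32 -0.86 -0.49] M [-0.04  0.04 -0.01] gap 21.6
2 rows
[[0.001,0.001,-0.001,0.0004,-0.0003,0.0007,-0.5],[0.001,0.001,-0.001,0.0004,-0.0003,0.0007,-0.5]]
```

Call:
play_rows --pt "0 0 0 0 0 -0.008 1" --pt "0.001 0 0 0 0 -0.015 1" --pt "0.001 0.001 0 0 0 -0.02 1" --pt "0.001 0.001 0 0 0 -0.025 1" --pt "0 0 0 0 0 -0.025 1" --pt "0 0 0 0 0 -0.025 1" --pt "0 0 0 0 0 -0.025 1" --pt "0 0 0 0 0 0 1"

```text
t: 15.0
tool_pos: [492.0, -390.3, 275.9]
orientation: [3.138, 0.003, 1.57]
ft_force: [0.3, 0.3, -0.9]
finger_gap: 21.5
```

Run:
```python
from h import *
st(); g=grab('scene','s11'); cv2.imwrite('pics/s11c.png',cv2.resize(g['p'][180:380,100:280],None,fx=3,fy=3,interpolation=cv2.INTER_CUBIC))
yv=np.array([.9937,.1122,0]);xv=np.array([.1122,-.9937,0]);zv=np.array([0,0,1.])
blade=np.array([563.3,.6,110])+15*yv-40*zv
z=(-xv-zv)/2**.5; W=np.c_[np.cross(yv,z),yv,z]; o=Ro.from_matrix(W).as_euler('xyz'); print(o)
tcp=blade-60*z-109.4*z; print('final tcp',tcp.round(1),'lens',(blade-60*z).round(1))
pre=tcp-100*z; print('pre',pre.round(1)); plan(pre,o,hand=1,vmax=.035)
```

```text
t 15.0 p [ 492.  -390.3  275.9] o [3.1384 0.0033 1.5698] q [-0.725  0.173  1.087 -0.     1.877 -0.724] F [ 0.34  0.27 -0.88] M [-0.   -0.09  0.05] gap 21.5
[-3.14159265 -0.7854053   1.68323147]
final tcp [ 591.6 -116.7  189.8] lens [583.  -39.9 112.4]
pre [ 599.6 -187.   260.5]
7 rows
[[0.007,0.112,-0.015,0.029,0.0154,0.0018,1],[0.007,0.112,-0.015,0.0284,0.0158,0.005,1],[0.007,0.112,-0.015,0.0274,0.0163,0.008,1],[0.007,0.112,-0.015,0.0261,0.0168,0.0109,1],[0.007,0.112,-0.015,0.0245,0.0172,0.0136,1],[0.007,0.112,-0.015,0.0225,0.0177,0.0162,1],[0.007,0.112,-0.015,0.0203,0.0181,0.0185,1]]
```

View pics/s11c.png

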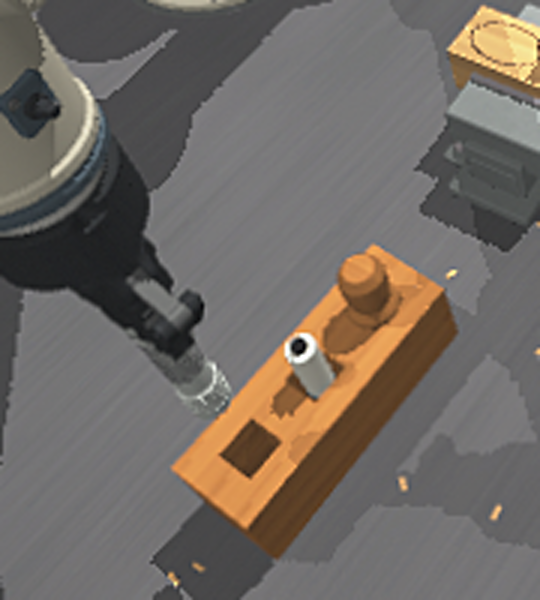

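The torch is out (lens end at px (208,395)), the hole is empty, and the marker and driver are undisturbed. I'll raise a bit, then swing and lean.

Call:
play_rows --pt "0 0 0 0 0 -0.02 1" --pt "0.003 0.05 -0.007 0.013 0.007 -0.015 1" --pt "0.007 0.1 -0.014 0.027 0.015 0 1" --pt "0.007 0.1 -0.014 0.027 0.015 0.003 1" --pt "0.007 0.1 -0.014 0.026 0.015 0.006 1" --pt "0.007 0.1 -0.014 0.025 0.015 0.009 1" --pt "0.007 0.1 -0.014 0.024 0.015 0.012 1" --pt "0 0.05 -0.007 0.012 0.008 0.006 1" --pt "0 0 0 0 0 0 1"

```text
t: 15.95
tool_pos: [577.3, -220.0, 301.9]
orientation: [-3.111, -0.633, 1.642]
ft_force: [0.5, -1.4, -1.3]
finger_gap: 21.7
```

Run:
```python
from h import *
st(); plan([599.6,-187,260.5],[-np.pi,-.7854,1.6832],hand=1,vmax=.03,wmax=.08)
```

```text
t 15.95 p [ 577.3 -220.   301.9] o [-3.1114 -0.633   1.6421] q [-0.648  0.461  0.806  0.582  2.258 -0.441] F [ 0.5  -1.43 -1.27] M [-0.45 -0.08 -0.02] gap 21.7
2 rows
[[-0.002,0.076,-0.017,0.0004,0.0131,0.0256,1],[-0.002,0.076,-0.017,-0.0018,0.013,0.0256,1]]
```

Call:
play_rows --pt "0 0.05 -0.012 0 0.009 0.017 1" --pt "0 0.05 -0.012 -0.001 0.009 0.017 1" --pt "0 0.05 -0.011 -0.001 0.009 0.017 1" --pt "0 0 0 0 0 0 1" --pt "0 0 0 0 0 0 1"

```text
t: 16.45
tool_pos: [599.6, -188.6, 255.9]
orientation: [-3.133, -0.781, 1.677]
ft_force: [0.6, 0.2, -1.4]
finger_gap: 21.7
```

Run:
```python
from h import *
st(); grab('wrist','w12'); g=grab('scene','s12'); grab('top','t12'); cv2.imwrite('pics/s12c.png',cv2.resize(g['p'][100:300,180:400],None,fx=3,fy=3,interpolation=cv2.INTER_CUBIC))
plan([599.6,-187,260.5],[-np.pi,-.7854,1.6832],hand=1,n=2)
```

```text
t 16.45 p [ 599.6 -188.6  255.9] o [-3.1329 -0.7812  1.6771] q [-0.632  0.52   0.866  0.701  2.218 -0.441] F [ 0.58  0.16 -1.39] M [-0.47 -0.04  0.09] gap 21.7
2 rows
[[-0.002,0.002,-0.002,0.0018,-0.0,-0.0007,1],[-0.002,0.002,-0.002,0.0018,0.0,-0.0007,1]]
```

View pics/s12c.png

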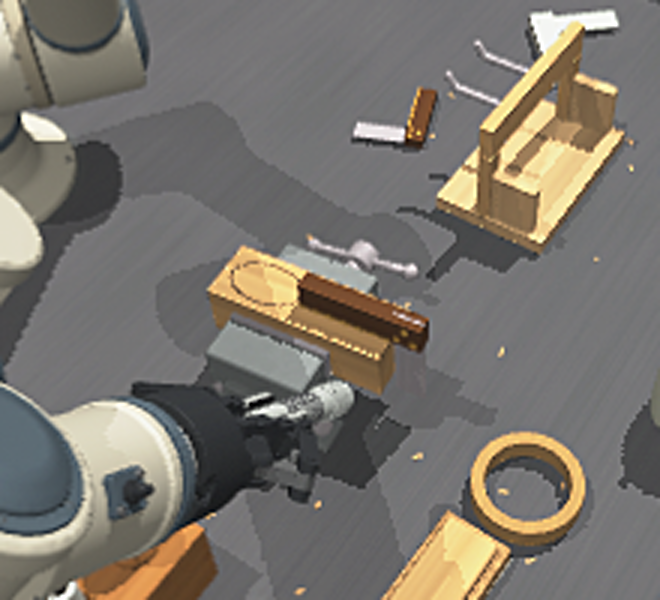

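View pics/w12.png

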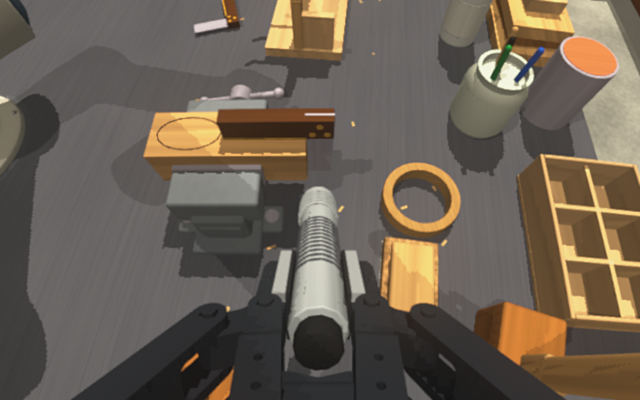

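Run:
```python
from h import *
yv=np.array([.9937,.1122,0]);xv=np.array([.1122,-.9937,0]);zv=np.array([0,0,1.])
E=np.array([563.3,.6,110])
pts=[E+30*yv+9*xv+30*zv,E+30*yv-9*xv+30*zv,E+30*yv+9*xv,E-90*yv+9*xv+30*zv,E+30*xv,E-30*xv, E+15*yv-40*zv,E+30*yv-80*zv,E-80*zv]
s=status.read_state();R=Ro.from_euler('xyz',s['orientation'])
lens=s['tool_pos']+R.apply([0,0,109.4]); tail=s['tool_pos']+R.apply([0,0,-40.6])
for n,b in (('w12',(140,80,380,380)),('s12',(180,150,360,270)),('t12',(310,190,380,270))):
    c=load(n); q=proj(c,pts+[lens,tail]); print(n,q.round(1).tolist()); x0,y0,x1,y1=b; k=790/(x1-x0); k=min(k,590/(y1-y0))
    im=cv2.resize(c['p'][y0:y1,x0:x1],None,fx=k,fy=k,interpolation=cv2.INTER_CUBIC)
    for i,a in enumerate(q): cv2.drawMarker(im,tuple(int(round(w)) for w in ((a+.5-np.array([x0,y0]))*k)),(255,0,255) if i<9 else (0,255,0),cv2.MARKER_CROSS,12,1)
    cv2.imwrite(f'pics/{n}m.png',im)
```

```text
w12 [[333.9, 121.5], [333.5, 107.6], [332.9, 139.2], [215.1, 122.4], [304.9, 155.6], [305.8, 111.1], [319.1, 152.7], [330.6, 169.6], [307.7, 169.7], [318.6, 200.6], [319.2, 349.6]]
s12 [[319.8, 210.6], [322.9, 205.5], [319.9, 217.6], [278.5, 194.6], [305.8, 219.5], [316.2, 202.9], [316.4, 221.9], [321.5, 232.3], [311.8, 228.3], [293.1, 231.6], [262.7, 242.6]]
t12 [[339.8, 188.5], [333.2, 189.0], [339.2, 191.2], [343.8, 231.8], [347.6, 201.0], [326.2, 202.7], [335.8, 199.8], [334.7, 198.0], [335.6, 207.7], [381.0, 187.4], [431.6, 172.5]]
```

View pics/w12m.png

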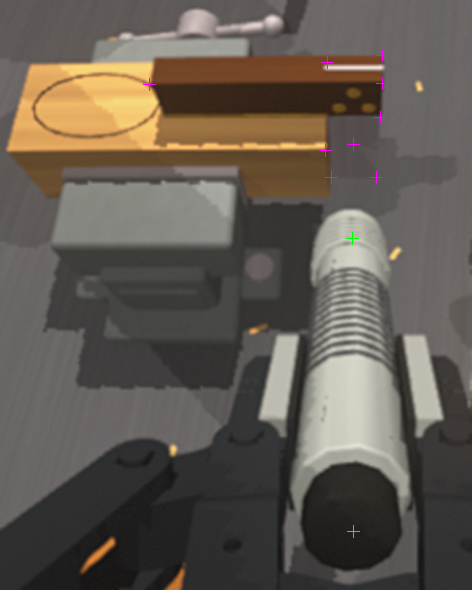

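View pics/s12m.png

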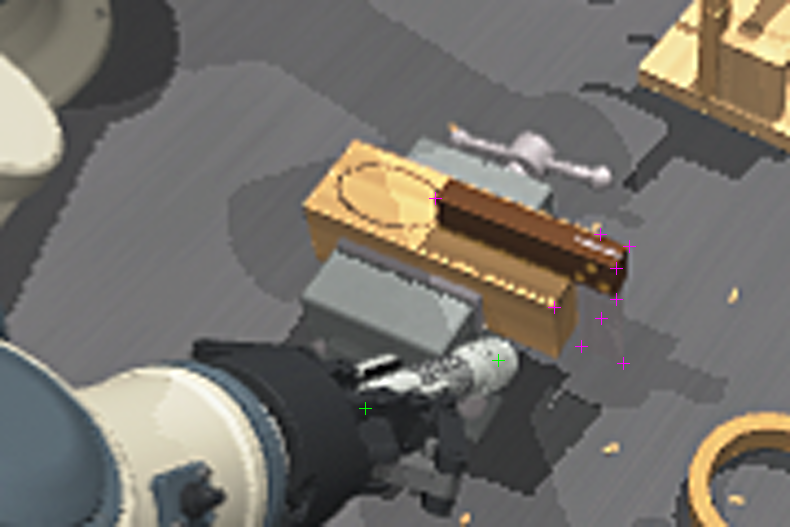

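Run:
```python
from h import *
c=load('w12');s=status.read_state();R=Ro.from_euler('xyz',s['orientation']);P=cloud(c)
T=lambda a: s['tool_pos']+R.apply(a)
for d in (104,109.4,114): print(d,'lens top rim',proj(c,[T([13,0,d])]).round(1),'tail centre',proj(c,[T([0,0,d-150])]).round(1),proj(c,[T([9,0,d-150])]).round(1),proj(c,[T([-9,0,d-150])]).round(1))
Q=R.inv().apply(P.reshape(-1,3)-s['tool_pos']).reshape(P.shape)
for r in list(range(182,260,6))+[310,325,335,345,355]: 
    print(r,Q[r,318].round(1), Q[r,310].round(1))
```

```text
104 lens top rim [[318.6 186.3]] tail centre [[319.2 362. ]] [[319.2 340.1]] [[319.2 382.5]]
109.4 lens top rim [[318.6 184.2]] tail centre [[319.2 349.6]] [[319.2 328.2]] [[319.1 369.6]]
114 lens top rim [[318.6 182.4]] tail centre [[319.1 339.8]] [[319.1 318.9]] [[319.1 359.5]]
182 [-45.7  -0.6 315.6] [-45.8 -11.7 315.9]
188 [ 11.5  -0.4 104.7] [-52.3 -11.6 308.7]
194 [12.2 -0.4 88.6] [11.1 -6.  91.8]
200 [11.6 -0.4 78. ] [11.6 -5.7 78.1]
206 [ 9.9 -0.4 71.2] [ 9.1 -5.6 73.3]
212 [ 9.8 -0.4 61.1] [ 9.7 -5.3 61.3]
218 [ 9.7 -0.4 51.7] [ 9.8 -5.1 51.5]
224 [ 9.9 -0.4 42.4] [10.  -4.9 42.2]
230 [10.3 -0.4 33.7] [10.3 -4.7 33.6]
236 [10.8 -0.4 25.1] [ 9.4 -4.6 28.1]
242 [10.2 -0.4 19.5] [ 9.8 -4.4 20.3]
248 [10.3 -0.4 13.1] [ 8.8 -4.3 15.8]
254 [10.5 -0.4  6.7] [ 9.9 -4.1  7.8]
310 [  8.6  -0.4 -30.7] [  7.9  -3.2 -29.9]
325 [  7.4  -0.4 -37.2] [  7.1  -3.1 -36.9]
335 [  5.4  -0.4 -39.7] [  5.9  -3.  -40.2]
345 [  2.7  -0.4 -41.3] [  1.8  -3.1 -40.5]
355 [ -2.2  -0.4 -40.8] [ -1.4  -3.1 -41.6]
```

Run:
```python
from h import *
plan([593.6,-117.5,190.5],[-np.pi,-.7854,1.6832],hand=1,n=7)
```

```text
7 rows
[[-0.0,0.001,-0.0,0.0006,0.0003,0.0139,1],[-0.0,0.001,-0.0,0.0006,0.0003,0.0139,1],[-0.0,0.001,-0.0,0.0005,0.0003,0.0139,1],[-0.0,0.001,-0.0,0.0005,0.0003,0.0139,1],[-0.0,0.001,-0.0,0.0005,0.0003,0.0139,1],[-0.0,0.001,-0.0,0.0005,0.0003,0.0139,1],[-0.0,0.001,-0.0,0.0005,0.0003,0.0139,1]]
```

Call:
play_rows --pt "0 0.001 0 0.0006 0.0003 0.014 1" --pt "0 0.001 0 0.0006 0.0003 0.014 1" --pt "0 0.001 0 0.0006 0.0003 0.014 1" --pt "0 0.001 0 0.0005 0.0003 0.014 1" --pt "0 0 0 0 0 0 1"

```text
t: 17.1
tool_pos: [596.1, -149.7, 224.9]
orientation: [3.134, -0.771, 1.686]
ft_force: [-0.4, -0.8, -1.6]
finger_gap: 21.3
```

Run:
```python
from h import *
st();plan([593.6,-117.5,190.5],[-np.pi,-.7854,1.6832],hand=1,n=3)
```

```text
t 17.1 p [ 596.1 -149.7  224.9] o [ 3.134  -0.771   1.6857] q [-0.592  0.439  1.022  0.678  2.121 -0.471] F [-0.36 -0.81 -1.58] M [-0.48 -0.06  0.  ] gap 21.3
3 rows
[[0.002,0.005,0.001,-0.0003,0.0003,0.0157,1],[0.002,0.005,0.001,-0.0003,0.0003,0.0157,1],[0.002,0.005,0.001,-0.0004,0.0004,0.0157,1]]
```

Call:
play_rows --pt "0.002 0.005 0.001 0 0.0003 0.013 1" --pt "0.002 0.005 0.001 0 0.0003 0.013 1" --pt "0.001 0.004 0 0 0.0003 0.01 1" --pt "0 0 0 0 0 0 1" --pt "0 0 0 0 0 0 1"

```text
t: 17.6
tool_pos: [594.7, -125.9, 203.3]
orientation: [3.132, -0.778, 1.688]
ft_force: [-0.4, -0.3, -1.1]
finger_gap: 21.7
```

Run:
```python
from h import *
st();plan([593.6,-117.5,190.5],[-np.pi,-.7854,1.6832],hand=1,n=2)
```

```text
t 17.6 p [ 594.7 -125.9  203.3] o [ 3.1322 -0.7784  1.688 ] q [-0.568  0.41   1.101  0.677  2.07  -0.482] F [-0.39 -0.27 -1.1 ] M [-0.49 -0.07 -0.01] gap 21.7
2 rows
[[0.003,0.004,0.002,-0.0015,-0.0001,0.0075,1],[0.003,0.004,0.002,-0.0015,-0.0001,0.0075,1]]
```

Call:
play_rows --pt "0.003 0.004 0.002 -0.0015 0 0.0075 1" --pt "0.003 0.004 0.002 -0.0015 0 0.0075 1" --pt "0 0 0 0 0 0 1" --pt "0 0 0 0 0 0 1"

```text
t: 18.0
tool_pos: [593.9, -117.6, 189.9]
orientation: [-3.141, -0.786, 1.682]
ft_force: [-0.0, -0.3, -1.5]
finger_gap: 21.5
```

```bash
cat > chk.py <<'E'
from h import *
import sys
n=sys.argv[1]
st(); s=status.read_state();R=Ro.from_euler('xyz',s['orientation'])
yv=np.array([.9937,.1122,0]);xv=np.array([.1122,-.9937,0]);zv=np.array([0,0,1.])
E=np.array([563.3,.6,110]);B=E+15*yv-40*zv; lens=s['tool_pos']+R.apply([-.8,0,109.4]);z=R.apply([0,0,1])
print('lens',lens.round(1),'dist',np.linalg.norm(lens-B).round(1),'tilt deg below horiz',np.degrees(np.arcsin(-z[2])).round(1))
k=((B-lens)@xv)/(z@xv); hit=lens+k*z-B; print('beam hit on blade plane off centre: along yv',(hit@yv).round(1),'z',hit[2].round(1))
plan([593.6,-117.5,190.5],[-np.pi,-.7854,1.6832],hand=1,n=1)
c=grab('scene',n+'s'); w=grab('wrist',n+'w'); t=grab('top',n+'t')
cv2.imwrite(f'pics/{n}sc.png',cv2.resize(c['p'][150:270,230:370],None,fx=5,fy=5,interpolation=cv2.INTER_CUBIC))
cv2.imwrite(f'pics/{n}wc.png',cv2.resize(w['p'][60:380,140:460],None,fx=1.85,fy=1.85,interpolation=cv2.INTER_CUBIC))
E
python3 chk.py f1
```

```text
t 18.0 p [ 593.9 -117.6  189.9] o [-3.1411 -0.7863  1.6819] q [-0.559  0.409  1.129  0.676  2.052 -0.487] F [-0.03 -0.31 -1.55] M [-0.53 -0.1   0.03] gap 21.5
lens [585.4 -41.2 112.1] dist 60.9 tilt deg below horiz 45.0
beam hit on blade plane off centre: along yv 2.3 z -1.9
1 rows
[[0.0,-0.001,-0.001,0.0005,-0.0003,-0.0003,1]]
```

View pics/f1sc.png

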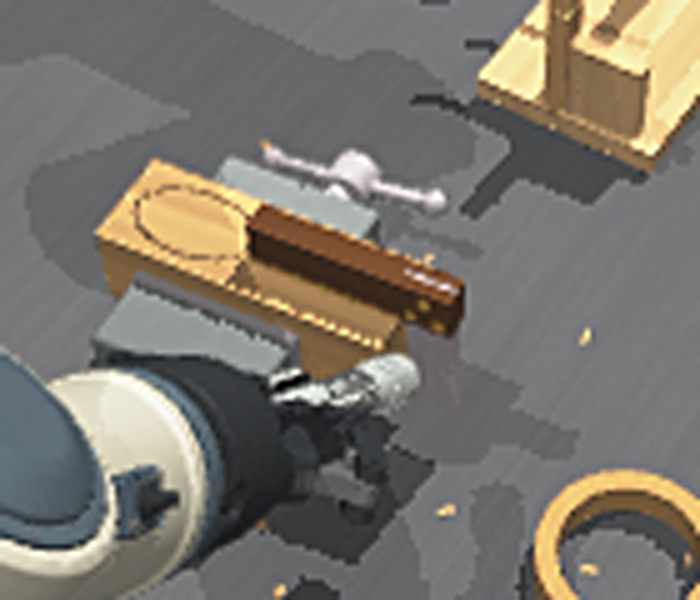

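View pics/f1wc.png

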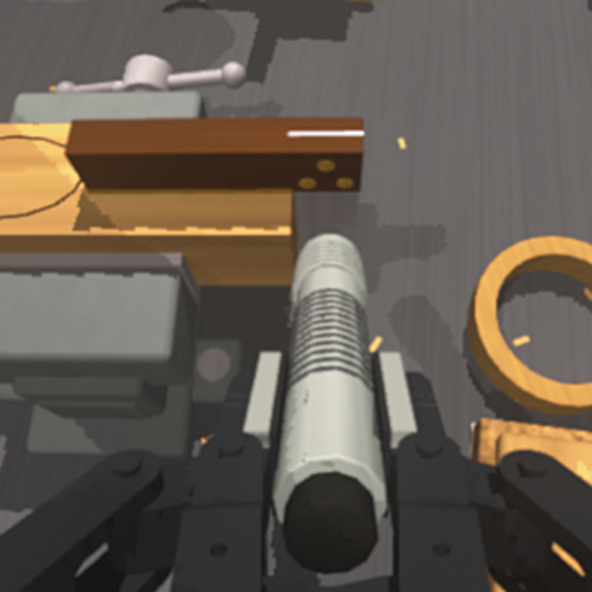

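Call:
play_rows --pt "0 0 0 0 0 0 1" --pt "0 0 0 0 0 0 1" --pt "0 0 0 0 0 0 1"

```text
t: 18.45
tool_pos: [594.1, -118.1, 190.7]
orientation: [3.14, -0.785, 1.683]
ft_force: [0.6, -0.5, -1.4]
finger_gap: 21.5
```

```bash
python3 chk.py f2
python3 - <<'E'
from h import *
a=load('t9')['p'].astype(int);b=load('f2t')['p']
cv2.imwrite('pics/f2tc.png',cv2.resize(b[130:300,280:520],None,fx=3.2,fy=3.2,interpolation=cv2.INTER_CUBIC))
E
```

```text
t 18.45 p [ 594.1 -118.1  190.7] o [ 3.1404 -0.7853  1.6826] q [-0.559  0.409  1.127  0.676  2.052 -0.487] F [ 0.57 -0.53 -1.37] M [-0.54 -0.06 -0.03] gap 21.5
lens [585.7 -41.8 112.8] dist 61.9 tilt deg below horiz 45.0
beam hit on blade plane off centre: along yv 2.6 z -1.8
1 rows
[[0.002,0.0,-0.0,0.0003,-0.0005,0.0006,1]]
```

View pics/f2tc.png

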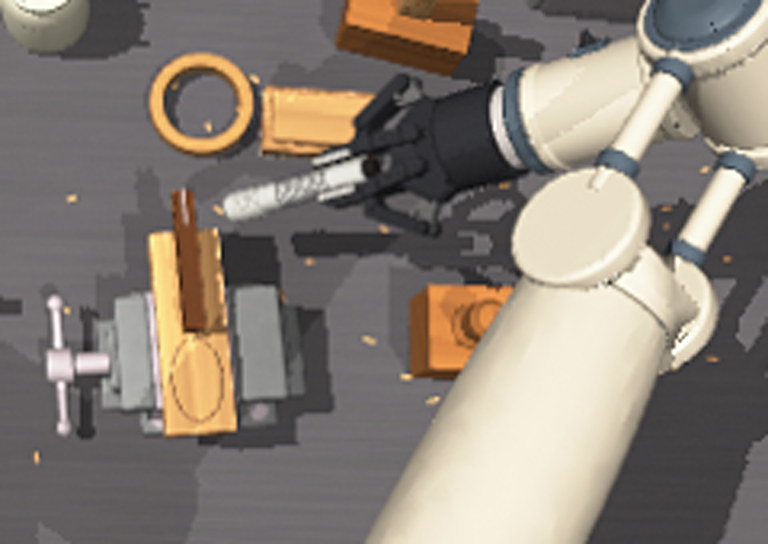

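The top view shows the square straight along the block, with the stock end at crop (183,195). The torch points at its overhanging end with a clear gap, and the tape roll, sanding block and driver look undisturbed. Everything is steady, so I'm handing in.

Run:
```python
from plant import hand_in
print(hand_in())
```

```text
the job is handed in; nothing more can be done
None
```

The job is handed in at about 18.6 s. The try square is released on the block and the torch is held on it, with the checks as follows:

- **Square:** I lifted the large dark-stocked square off its hooks and set it on the block. I then eased it back until light contact showed the blade was against the sawn end. Just before release, the wrist camera put the inner corner within about 1 mm of the sawn edge, with the stock centred, parallel to the block and seated flat. Pictures taken after release show it still in place.
- **Torch:** I drew it straight up out of its hole and leaned it over. It is held in the air at 45.0° with the lens lower than the tail. The lens is about 61–62 mm from the middle of the blade. The beam meets the broad face about 3 mm from the blade's centre.
- **Contact:** In the last pictures the torch touches nothing, and the wrist force is only about its own weight. Nothing was pressed hard at any of the points where I read the force.
- **Other things:** The tape roll and sanding block look unmoved, as does the driver. The marker was last seen undisturbed just after the torch came out, because the arm hides it in the final view.
- **Disagreements:** The cameras differed by 1–3 mm on positions. Contact came at 535.2 mm against 534.6 mm predicted from the wrist view. The arm drifts under 1 mm while holding. One fit of the stock's slope came out at about 1.6° (5° in an earlier view). I put that down to edge pixels, as the row-by-row depths read level before the square was set down.

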